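Weigh a parts pail on the latched hook of a dial scale

ROBOT

A 7-joint arm with a two-finger parallel gripper is mounted at the origin on a cart in front of the work surface, level with it; the furniture and walls round the work are solid. World frame = base frame: x ahead of the robot, y to its left, z up, the work surface at z = 0. Lengths are in mm, angles in rad, forces in N, time in s.
With the tool pointing down it reaches from about 350 to 900 mm from the base axis. Payload 7.2 kg.
Tool frame: the origin (TCP) lies at the very end of the fingers, on their centre line; the grasp point (between the pads) lies 19 mm behind it (tcp_to_grasp is the distance from the TCP to the grasp point, in mm); x points along the fingers, z is the direction in which the jaws open and shut, and the axes are right-handed (so a half turn about x gives the same grasp; the last joint's range is limited). The gripper opens to 85 mm and grips with 20 to 120 N. Pads are 22 mm wide; open, the fingers measure 114 mm over their backs; the gripper's body (76 mm by 85 mm) begins 54 mm behind the grasp point. The pads swing forward as they close: fully open they stand 13 mm farther back than shut.
Start: joints at [-1.321, 0.411, -0.013, 1.596, 0.006, 1.134, -0.082], TCP at [195.308, 593.703, 231.297] pointing down, gripper open.
Joint ranges: [-2.95, 2.95], [-0.29, 1.99], [-1.47, 1.44], [0.14, 2.54], [-1.03, 4.17], [0.13, 1.85], [-2.86, 2.86]. Speed limits (rad/s): [2.39, 2.39, 3.01, 3.01, 3.14, 3.14, 3.14].

INTERFACE

Orientations are given as a unit quaternion [x, y, z, w].
In Python, from station import * gives the robot as it stands.
- The arm moves only by the tool play_rows, never from a script. Its argument "steps" is a list of rows, each an object with "xyz": the shift along the tool's x, y, z in m, a list of three; "rotation": the turn, a rotation vector about the tool's x, y, z in rad, a list of three. In form: [{"xyz": [tx, ty, tz], "rotation": [ax, ay, az]}, ...]. A call has 1 to 20 rows; each row shifts and turns the commanded pose from where the row before left it, along the tool's axes as they then stand; what a row does not reach is not made up. A row lasts 1/12 s, in which the tool goes at most 41.7 mm and 7.16 degrees, less where a joint would pass 70% of its speed; a pose out of reach is approached as far as the arm can. A call with a gripper value outside its range is refused whole. "grip" is the opening, from 0 (shut) to 1 (fully open), set as the call begins (left out, the last holds). The fingers move at their own pace and stop on an object; "grip_force" is the grip in N (left out, the last holds). Time passes only in rows, so rows that do not move let the fingers close. It gives the time, the measured TCP pose, the force and the opening at its end, in the units of the state.
- sense(): the state, without advancing time (a new reading comes with each control period).
- read_camera(name): name is "scene" or "top" or "wrist"; returns a dict with "image" (420x560x3 uint8, red, green, blue), "intrinsics" (3x3 intrinsics, pixels), "pose" (4x4, takes a point from camera to world coordinates). Camera axes: x right, y down, z forward; pixel columns grow to the right and rows downward; lengths in mm; the calibration is good to about 2 mm. The wrist camera is an equidistant fisheye: a pixel r from the principal point sees the ray r / f radians off the axis. A picture is of the moment at which its call begins. There is no depth.
- job_done(): hands the job in, once; it reports no verdict.
The state is a dict: "time_s": time; "joint_positions": joint angles; "qd": joint speeds; "effort": joint torques, N m; "tool_pos": TCP position; "orientation": TCP orientation; "ft_force": force on the tool from outside, world axes, zero at the start; "moment": the same for the moment, N m; "opening": finger opening in mm.
Only numpy, scipy, OpenCV 4.12 (cv2) and the standard library are available. Lean on these libraries where they do the work, as an engineer would, in place of code of your own. Each camera call takes 0.05 s, during which the arm holds its last target.

TASK

Weigh the pail of parts: lift it, press its wire bail past the spring safety latch into the hook of the red dial scale, and let the weight down onto the scale gently, without dropping or yanking it. Leave the pail hanging free, level and still by the middle of its bail with the latch sprung shut, the pulley and the bearing still inside, and the bottles and the jar standing where they were.

Things in the scene. Friction and masses are not known exactly. Their poses are not given: they have to be found in the camera images.
- scale: fixed stand with a red dial scale. Origin on the bench under the hook's bowl; x to the back, away from the hook's opening, z up. Base plate x -68 to +158 mm, 180 mm wide, 13 high; 25 mm post at x = +120 mm. Dial housing 110 mm round, 44 deep, centre x +6, z 450 mm (collar below it to z 386), straight above the hook: no gripper can come from above, only leaning back to -x
- hook_seat (a point): where the centre of the bail's 8 mm wire rests in the hook, 238 mm above the bench unloaded; axes as the scale: hook in the x-z plane, open to -x. Hook of 12 mm round steel, bowl 32 mm wide inside; shank (11 mm round, collar 17 mm) goes up at x = +6 mm, its back bulges to x = +28 mm
- hook_tip (a point): top of the upturned hook tip, 24 mm in front (-x) of and 30 mm above the seat; the bail wire must pass over it (wire centre at least 36 mm above the seat is clear) and then go back and down
- hook (a joint): how far the spring lets the hook down, m: 0 unloaded, about 0.002 per newton, end stop 0.04
- latch (a joint): safety latch of the hook, rad: 0 shut, opens inwards (to +x) up to 0.85 when the bail presses it with about 2 N. 11 mm wide steel tongue, hinged 70 mm above the seat at x = +2 mm, reaching down to the inside of the tip; it springs shut above the bail once the wire is within about 15 mm of the seat's height
- pail: bare aluminium pail, 120 mm round, 80 mm high, wall 3 mm, about 0.3 kg plus contents. Origin at the centre of its underside, z up. Bail pivots in ears at y = +-67 mm, z = 68 mm
- bail (a joint): angle of the bail, rad: 0 upright, positive leaning to the pail's +x (away from the robot); light friction holds it where it is left
- bail_mid (a point): centre of the 8 mm wire at the top of the small hump in the middle of the bail, 97 mm from the pivots: this rests in the hook. Axes: y along the bar, z from the pivots to the bar. The bar (90 mm from the pivots) runs from y = -56 to +56 mm, the hump from y = -16 to +16 mm
- grip_left (a point): centre of the black grip sleeve (13 mm round, 36 mm long) on the bail's bar, at y = +38 mm; axes as bail_mid
- grip_right (a point): centre of the other black grip sleeve, at y = -38 mm; axes as bail_mid
- pulley: white turned pulley lying in the pail, 60 mm round, 36 mm high, origin at the centre of its underside
- bearing: ball bearing lying in the pail, 35 mm round, 11 mm high, origin at the centre of its underside
- flux_bottle: cream squeeze bottle with black nozzle, 36 mm round, 95 mm high, behind the pail; origin under its foot; bystander
- threadlock: red squeeze bottle with white nozzle, 32 mm round, 90 mm high, beside the scale stand; origin under its foot; bystander
- grease_jar: white jar with black lid, 56 mm round, 55 mm high, in front of the pail; origin under its foot; bystander

How it is judged (in metres and radians):
On the way:
1. the pail is lifted clear of the bench, the scale not yet loaded (height (world z) of pail above 0.02 m and value of joint hook below 0.003 m), for 0.2 s.
At the end, for the whole second after the job is handed in: Bail's middle in the hook's bowl (within 12 mm of the seat level, 10 mm in height), latch shut (under 0.1 rad), hook down by over 5 mm, pail within 15 degrees of level, slower than 0.04 m/s, pulley and bearing in it; bottles and jar within 25 mm of where they stood (x of bail_mid in the frame of hook_seat between -0.012 and 0.012 m and y of bail_mid in the frame of hook_seat between -0.012 and 0.012 m and z of bail_mid in the frame of hook_seat between -0.008 and 0.01 m and value of joint latch below 0.1 rad and value of joint hook above 0.005 m and angle between pail's own z axis and vertical below 0.26 rad and linear speed of pail below 0.04 m/s and z of each of pulley, bearing in the frame of pail above -0.01 m and distance between each of pulley, bearing and pail below 0.07 m and distance of each of flux_bottle, threadlock, grease_jar from where it was at the start of the episode below 0.025 m); the robot touches nothing.
It fails at once if the pail is dropped onto the scale or the hook yanked (hook falls faster than 0.10 m/s) (velocity of joint hook above 0.1 m/s).
It fails at once if the scale is pulled close to its end stop (hook down by over 32 mm) (value of joint hook above 0.032 m).
It fails at once if a part is spilled from the pail (distance between any of pulley, bearing and pail above 0.1 m).
It fails at once if a bystander is pushed (over 25 mm) or knocked over (distance of any of flux_bottle, threadlock, grease_jar from where it was at the start of the episode above 0.025 m or angle between any of flux_bottle, threadlock, grease_jar's own z axis and vertical above 0.5 rad).
It also fails if it takes over 64 s, if anything falls off the work surface, if the arm or the gripper's body presses on something with over 40 N, if the wrist force passes 120 N, or if a joint passes its speed limit or range.

## Working session

There is one attempt and no reset: what is moved stays moved. The work goes in short steps, Python scripts to look and compute and a tool call to move; the robot and the scene stay as the last step left them, time stands still between calls to the robot, and variables do not carry over. Pictures are saved under pics/ and viewed, and the job is handed in when it is done.

Besides the shell and the picture viewer there is one more tool, called after "Call:" by a JSON object that holds its "op" and its "data", one argument or row to a line. play_rows: Moves the arm, as the interface text tells. Its arguments: {"type":"object","properties":{"steps":{"type":"array","items":{"type":"object","properties":{"xyz":{"type":"array","items":{"type":"number"}},"rotation":{"type":"array","items":{"type":"number"}}}}},"grip":{"type":"number"},"grip_force":{"type":"number"}},"required":["steps"]}

```bash
ls; mkdir -p pics; python3 - <<'E'
from station import *
import cv2
print(sense())
for n in ["scene","top","wrist"]:
    c=read_camera(n); cv2.imwrite(f"pics/{n}0.png",c["image"][:,:,::-1]); print(n,c["intrinsics"].round(1).tolist(),c["pose"].round(3).tolist())
E
```

```text
pics
{'time_s': 0.0, 'joint_positions': array([-1.32120062,  0.41189547, -0.01270389,  1.59704981,  0.00560406,
        1.13429353, -0.08225056]), 'qd': array([ 1.78345214e-03,  5.36986691e-04,  6.56322441e-04, -5.08013171e-05,
       -1.11655350e-03,  4.43194820e-05,  7.42318922e-04]), 'effort': array([-9.93836802e-04, -6.00628209e+01,  6.81444202e-01, -2.99415690e+01,
        1.37407595e-02,  1.04866715e-02,  4.30491866e-05]), 'tool_pos': array([195.18625216, 593.21765246, 230.45351397]), 'orientation': array([-0.41494456,  0.57325735,  0.41420929,  0.5723877 ]), 'ft_force': array([-0.6093601 ,  0.37161674,  0.38940923]), 'moment': array([-0.02922015,  0.02801464,  0.03761926]), 'opening': 85.26327183078928}
scene [[503.3, 0.0, 283.8], [0.0, 503.3, 204.9], [0.0, 0.0, 1.0]] [[0.795, -0.313, 0.52, -0.531], [-0.606, -0.383, 0.697, -780.355], [-0.019, -0.869, -0.494, 765.585], [0.0, 0.0, 0.0, 1.0]]
top [[398.9, 0.0, 276.8], [0.0, 398.9, 203.8], [0.0, 0.0, 1.0]] [[-0.15, -0.965, 0.214, 432.377], [-0.989, 0.148, -0.025, 61.216], [-0.007, -0.216, -0.976, 1039.79], [0.0, 0.0, 0.0, 1.0]]
wrist [[325.2, 0.0, 277.7], [0.0, 325.2, 210.0], [0.0, 0.0, 1.0]] [[0.312, 0.906, 0.287, 122.253], [0.95, -0.297, -0.096, 618.347], [-0.002, 0.303, -0.953, 373.965], [0.0, 0.0, 0.0, 1.0]]
```

View pics/scene0.png

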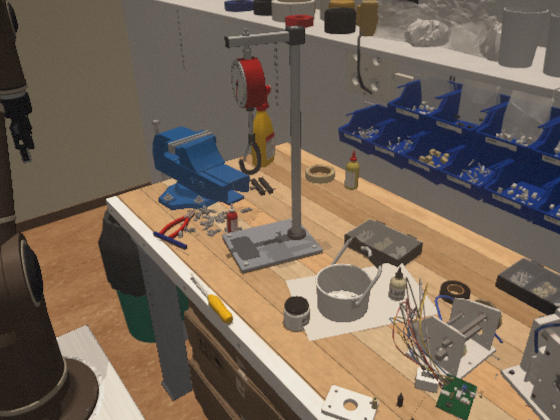

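View pics/top0.png

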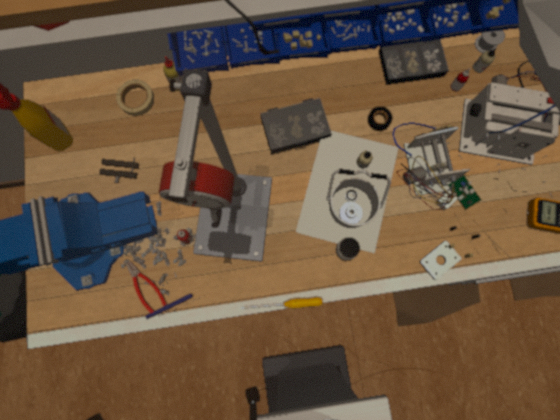

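View pics/wrist0.png

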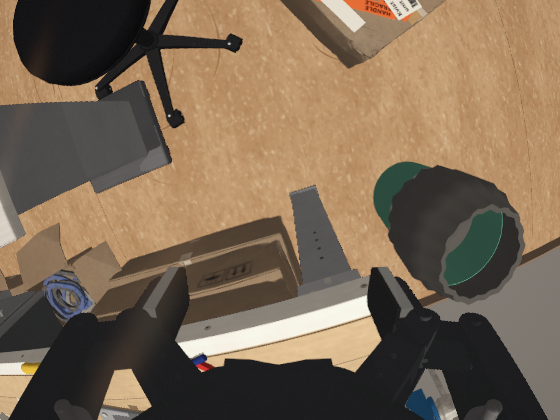

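```bash
cat > h.py <<'E'
from station import *
import numpy as np, cv2
def proj(c,P):
    T=np.linalg.inv(c["pose"]); p=(T[:3,:3]@np.asarray(P,float).T).T+T[:3,3]
    K=c["intrinsics"]; return np.stack([K[0,0]*p[:,0]/p[:,2]+K[0,2],K[1,1]*p[:,1]/p[:,2]+K[1,2]],1)
def ray(c,uv):
    K=c["intrinsics"]; d=np.array([(uv[0]-K[0,2])/K[0,0],(uv[1]-K[1,2])/K[1,1],1.])
    d=c["pose"][:3,:3]@d; return c["pose"][:3,3],d/np.linalg.norm(d)
def onz(c,uv,z):
    o,d=ray(c,uv); return o+d*(z-o[2])/d[2]
def tri(c1,u1,c2,u2):
    o1,d1=ray(c1,u1);o2,d2=ray(c2,u2)
    A=np.stack([d1,-d2],1); t=np.linalg.lstsq(A,o2-o1,rcond=None)[0]
    a=o1+d1*t[0];b=o2+d2*t[1]; return (a+b)/2,np.linalg.norm(a-b)
def crop(c,x0,y0,x1,y1,s,fn):
    cv2.imwrite(fn,cv2.resize(c["image"][y0:y1,x0:x1,::-1],None,fx=s,fy=s,interpolation=cv2.INTER_CUBIC))
E
python3 - <<'E'
from h import *
t=read_camera("top");s=read_camera("scene")
crop(t,290,130,430,270,5,"pics/t_pail.png")
crop(t,150,60,290,270,4,"pics/t_scale.png") if 0 else crop(t,150,130,290,270,4,"pics/t_scale.png")
crop(s,270,230,430,340,5,"pics/s_pail.png")
crop(s,210,20,330,280,2,"pics/s_scale.png")
crop(s,225,100,285,190,6,"pics/s_hook.png")
E
```

```text
(no output)
```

View pics/t_pail.png

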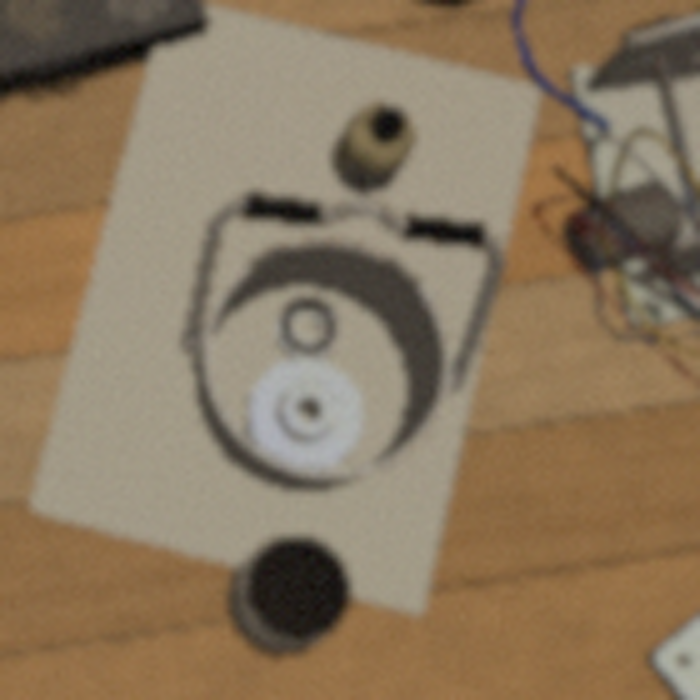

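View pics/s_pail.png

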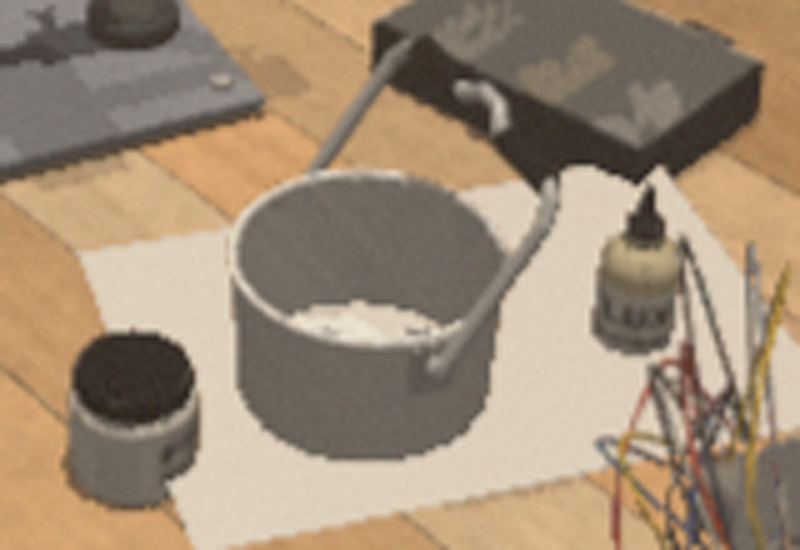

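View pics/t_scale.png

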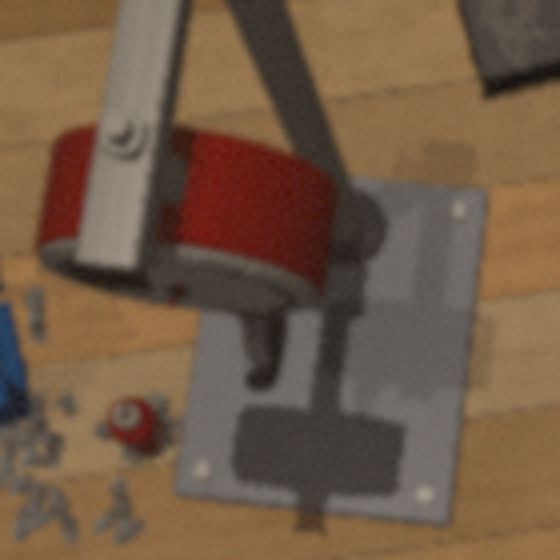

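View pics/s_scale.png

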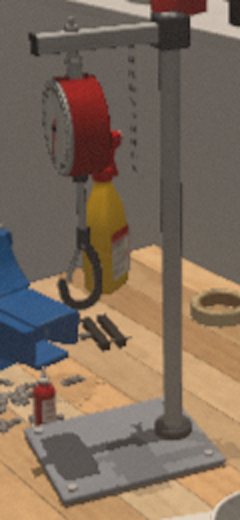

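View pics/s_hook.png

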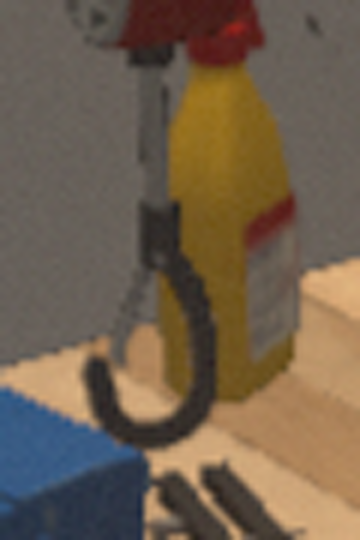

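```bash
python3 - <<'E'
from h import *
t=read_camera("top");s=read_camera("scene")
T=lambda x,y:(290+x/5,130+y/5); S=lambda x,y:(270+x/5,230+y/5)
P=np.array([onz(t,(150+x/4,130+y/4),13)[:2] for x,y in [(176,492),(447,522),(487,190)]]);print(P)
M=np.array([[-68,90],[-68,-90],[158,-90]])
# rigid 2d
a=P-P.mean(0);b=M-M.mean(0);th=np.arctan2((b[:,0]*a[:,1]-b[:,1]*a[:,0]).sum(),(a*b).sum());R=np.array([[np.cos(th),-np.sin(th)],[np.sin(th),np.cos(th)]])
o=P.mean(0)-R@M.mean(0);print("scale",o,np.degrees(th),(M@R.T+o-P).round(1))
print("tip",onz(t,(215.5,225),268),"tri",tri(t,(215.5,225),s,(241.2,160.8)), "pred", R@[-24,0]+o)
# scene plate check
print(proj(s,[[*(R@[-68,-90]+o),13],[*(R@[158,-90]+o),13],[*(R@[-68,90]+o),13],[*(R@[-24,0]+o),268]]).round(1))
for z in (110,125,140):
    print(z,onz(t,T(283,209),z).round(1),onz(t,T(446,231),z).round(1))
print("R sleeve tri",tri(t,T(446,231),s,S(527,157)))
print("hump tri",tri(t,T(360,207),s,S(483,88)))
print("pail rim centre", onz(t,T(320,365),80))
print("flux top",tri(t,T(388,123),s,S(651,190)),"jar",tri(t,T(298,588),s,S(132,370)))
print("ears",onz(t,T(195,345),68),onz(t,T(458,388),68),tri(t,T(458,388),s,S(437,363)))
print("thread",onz(t,(150+125/4,130+412/4),90))
E
```

```text
[[561.80883876 264.34752863]
 [516.66966678  94.86017668]
 [730.91009478  37.1391365 ]]
scale [603.76215301 162.99242676] -14.910008654209298 [[-0.6  3.1]
 [-1.8 -1.3]
 [ 2.4 -1.8]]
tip [577.79374381 166.38478346 268.        ] tri (array([579.90734025, 166.98818722, 260.71027763]), np.float64(1.6646165777153141)) pred [580.57020547 169.16766515]
[[241.2 268.5]
 [323.1 247.4]
 [220.9 232.6]
 [240.4 157.7]]
110 [ 689.3 -142.3  110. ] [ 666.4 -218.1  110. ]
125 [ 685.2 -139.   125. ] [ 662.7 -213.5  125. ]
140 [ 681.  -135.7  140. ] [ 658.9 -209.   140. ]
R sleeve tri (array([ 659.44526533, -209.43925283,  140.0203724 ]), np.float64(1.2940798147601162))
hump tri (array([ 674.41055127, -169.61590098,  147.38497256]), np.float64(0.2112219042320547))
pail rim centre [ 616.14091094 -151.8400416    80.        ]
flux top (array([ 736.31369072, -210.989949  ,   86.04708495]), np.float64(9.304695353182773)) jar (array([ 513.26223512, -126.96762536,   48.01136327]), np.float64(1.8307519168196391))
ears [637.94801888 -94.78927386  68.        ] [ 596.56302108 -219.96183863   68.        ] (array([ 598.50429737, -221.18893062,   68.73583572]), np.float64(4.822138763724612))
thread [604.43627819 274.40437505  90.        ]
```

```bash
cat >> h.py <<'E'
from scipy.spatial.transform import Rotation as Ro
def pose():
    s=sense(); return np.array(s["tool_pos"]),Ro.from_quat(s["orientation"])
def target_R(yaw,tilt,sgn=1):
    """tool x = forward(sin tilt) & down, tilt from vertical in direction yaw (rad)"""
    f=np.array([np.cos(yaw),np.sin(yaw),0]);u=np.array([0,0,1.])
    x=f*np.sin(tilt)-u*np.cos(tilt); z=sgn*(f*np.cos(tilt)+u*np.sin(tilt)); y=np.cross(z,x)
    return Ro.from_matrix(np.stack([x,y,z],1))
def rel(p1,R1,p0=None,R0=None,n=1):
    if p0 is None: p0,R0=pose()
    d=R0.inv().apply(np.asarray(p1)-p0)/1000; r=(R0.inv()*R1).as_rotvec()
    return d.round(4),r.round(4)
E
python3 - <<'E'
from h import *
p,R=pose(); print(p,R.as_matrix().round(3))
for sg in (1,-1):
    Rt=target_R(np.radians(-17.3),np.radians(18),sg); d,r=rel([450,120,330],Rt); print(sg,d,r,np.degrees(np.linalg.norm(r)))
    print(rel([600,-180,330],Rt,[450,120,330],R))
E
```

```text
[195.23058361 593.5933966  231.0758217 ] [[-0.    -0.95   0.312]
 [-0.     0.312  0.95 ]
 [-1.    -0.    -0.   ]]
1 [-0.0988 -0.39   -0.3703] [ 1.5412 -0.2483 -0.2438] 90.5271280128449
(array([ 1.000e-04, -2.362e-01, -2.381e-01]), array([ 1.5412, -0.2483, -0.2438]))
-1 [-0.0988 -0.39   -0.3703] [-1.5722  0.2448 -0.2493] 92.27805686007
(array([ 1.000e-04, -2.362e-01, -2.381e-01]), array([-1.5722,  0.2448, -0.2493]))
```

Call:
{"op": "play_rows", "data": {
  "steps": [
    {"xyz":[-0.02,0,-0.035],"rotation":[0,0,0]},
    {"xyz":[-0.02,0,-0.035],"rotation":[0,0,0]},
    {"xyz":[-0.02,0,-0.035],"rotation":[0,0,0]},
    {"xyz":[-0.02,0,-0.035],"rotation":[0,0,0]},
    {"xyz":[-0.02,0,-0.035],"rotation":[0,0,0]},
    {"xyz":[0,0,-0.02],"rotation":[0,0,0]},
    {"xyz":[0,-0.038,-0.0017],"rotation":[0.09,0,0]},
    {"xyz":[0,-0.038,-0.0017],"rotation":[0.09,0,0]},
    {"xyz":[0,-0.038,-0.0017],"rotation":[0.09,0,0]},
    {"xyz":[0,-0.038,-0.0017],"rotation":[0.09,0,0]},
    {"xyz":[0,-0.038,-0.0017],"rotation":[0.09,0,0]},
    {"xyz":[0,-0.038,-0.0017],"rotation":[0.09,0,0]}
  ],
  "grip": 1
}}

```text
time_s: 1.35
tool_pos: [323.5, 282.2, 331.5]
orientation: [-0.245, 0.663, 0.245, 0.663]
ft_force: [0.4, -0.2, 0.3]
opening: 85.4
```

```bash
python3 - <<'E'
from h import *
s=sense();print(s["time_s"],s["joint_positions"].round(3),s["tool_pos"].round(1),np.linalg.norm(s["tool_pos"][:2]),Ro.from_quat(s["orientation"]).as_matrix().round(3))
E
```

```text
1.35 [-1.061 -0.024  0.227  1.898  0.006  1.266 -0.126] [323.5 282.2 331.5] 429.3224897638268 [[ 0.001 -0.651  0.759]
 [ 0.001  0.759  0.651]
 [-1.     0.     0.001]]
```

Call:
{"op": "play_rows", "data": {
  "steps": [
    {"xyz":[0,-0.038,-0.0017],"rotation":[0.09,0,0]},
    {"xyz":[0,-0.038,-0.0017],"rotation":[0.09,0,0]},
    {"xyz":[0,-0.038,-0.0017],"rotation":[0.09,0,0]},
    {"xyz":[0,-0.038,-0.0017],"rotation":[0.09,0,0]}
  ]
}}

```text
time_s: 1.68
tool_pos: [400.0, 151.4, 331.5]
orientation: [-0.122, 0.696, 0.123, 0.697]
ft_force: [0.2, -0.2, -0.3]
opening: 85.4
```

```bash
cat > log.py <<'E'
from h import *
import json
s=sense();open("samples.jsonl","a").write(json.dumps([s["joint_positions"].tolist(),list(map(float,s["tool_pos"])),list(map(float,s["orientation"]))])+"\n")
print(s["time_s"],s["joint_positions"].round(3),s["tool_pos"].round(1),Ro.from_quat(s["orientation"]).as_matrix().round(3).tolist())
E
python3 log.py; python3 - <<'E'
from h import *
c=read_camera("wrist");cv2.imwrite("pics/w1.png",c["image"][:,:,::-1])
E
```

```text
1.6833 [-0.886 -0.039  0.403  1.91   0.016  1.267 -0.14 ] [400.  151.4 331.5] [[0.001, -0.341, 0.94], [0.0, 0.94, 0.341], [-1.0, 0.0, 0.001]]
```

View pics/w1.png

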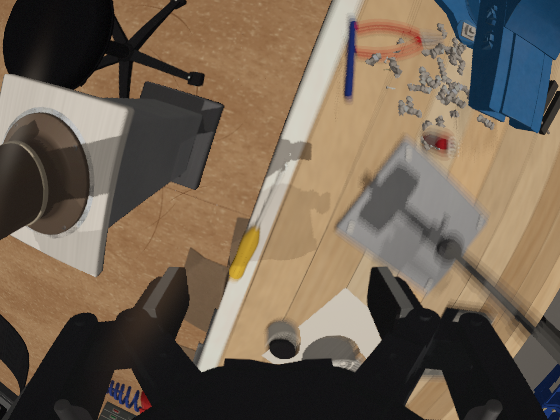

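Call:
{"op": "play_rows", "data": {
  "steps": [
    {"xyz":[0,-0.038,-0.0017],"rotation":[0.09,0,0]},
    {"xyz":[0,-0.038,-0.0017],"rotation":[0.09,0,0]},
    {"xyz":[0,-0.038,-0.0017],"rotation":[0.09,0,0]},
    {"xyz":[0,-0.038,-0.0017],"rotation":[0.09,0,0]},
    {"xyz":[0,-0.038,-0.0017],"rotation":[0.09,0,0]},
    {"xyz":[0,-0.038,-0.0017],"rotation":[0.09,0,0]},
    {"xyz":[0,-0.038,-0.0017],"rotation":[0.1,0,0]}
  ]
}}

```text
time_s: 2.32
tool_pos: [408.9, -110.4, 331.5]
orientation: [0.103, 0.699, -0.102, 0.7]
ft_force: [1.2, 0.2, 0.5]
opening: 85.7
```

```bash
python3 log.py
```

```text
2.3167 [-0.587 -0.08   0.705  1.931  0.054  1.272 -0.191] [ 408.9 -110.4  331.5] [[0.001, 0.287, 0.958], [0.0, 0.958, -0.287], [-1.0, 0.0, 0.001]]
```

Call:
{"op": "play_rows", "data": {
  "steps": [
    {"xyz":[0,0,0.03],"rotation":[0,0,0]},
    {"xyz":[0,0,0.03],"rotation":[0,-0.05,0]},
    {"xyz":[0,0,0.03],"rotation":[0,-0.1,0]},
    {"xyz":[0,0,0.03],"rotation":[0,-0.1,0]},
    {"xyz":[0,0,0],"rotation":[0,-0.06,0]}
  ]
}}

```text
time_s: 2.73
tool_pos: [527.6, -143.1, 338.5]
orientation: [0.083, 0.58, -0.116, 0.802]
ft_force: [-0.9, 0.1, 0.4]
opening: 85.6
```

```bash
python3 log.py
```

```text
2.7333 [-0.591 -0.035  0.735  1.924  0.084  0.93  -0.178] [ 527.6 -143.1  338.5] [[0.3, 0.283, 0.911], [-0.089, 0.959, -0.268], [-0.95, -0.001, 0.313]]
```

```bash
cat > kin.py <<'E'
from h import *
import json,itertools
from scipy.optimize import least_squares
def fk(q,sg,prm):
    h,L1,L2,L3,a1,a2,oy,o7=prm
    rz=lambda a:Ro.from_euler('z',a);ry=lambda a:Ro.from_euler('y',a)
    R=rz(sg[0]*q[0]+oy);p=np.array([0,0,h])
    R=R*ry(q[1])*rz(sg[1]*q[2]); p=p+R.apply([a1,0,L1])
    R=R*ry(q[3])*rz(sg[2]*q[4]); p=p+R.apply([a2,0,L2])
    R=R*ry(q[5]); R=R*rz(sg[3]*q[6]+o7); p=p+R.apply([0,0,L3])
    return p,R   # flange z = tool x
S=[json.loads(l) for l in open("samples.jsonl")]
S+= [[[-1.32120062,0.41189547,-0.01270389,1.59704981,0.00560406,1.13429353,-0.08225056],[195.23,593.59,231.08],[-0.41494456,0.57325735,0.41420929,0.5723877]],
[[-1.061,-0.024,0.227,1.898,0.006,1.266,-0.126],[323.5,282.2,331.5],[-0.245,0.663,0.245,0.663]]]
def res(x,sg):
    out=[]
    for q,p,o in S:
        P,R=fk(q,sg,x); M=Ro.from_quat(o).as_matrix()
        out+=list((P-p)); out+=list(300*(R.as_matrix()[:,2]-M[:,0]));out+=list(300*(R.as_matrix()[:,0]-M[:,2]))
    return np.array(out)
if __name__=="__main__":
    best=[]
    for sg in itertools.product([1,-1],repeat=4):
        for o7 in (0,np.pi/2,np.pi,-np.pi/2):
            r=least_squares(res,[300,500,460,300,0,0,0,o7],args=(sg,)); best.append((r.cost,sg,r.x.round(2)))
    best.sort(key=lambda b:b[0])
    for b in best[:4]:print(b)
E
python3 kin.py
```

```text
(np.float64(195.78924510703487), (-1, -1, -1, -1), array([ 2.1940e+02,  4.5655e+02,  4.0986e+02,  3.6630e+02,  8.4200e+00,
       -1.5078e+02, -1.0000e-01,  3.0500e+00]))
(np.float64(195.78924510704474), (-1, -1, -1, -1), array([ 2.1940e+02,  4.5655e+02,  4.0986e+02,  3.6630e+02,  8.4200e+00,
       -1.5078e+02, -1.0000e-01, -3.2400e+00]))
(np.float64(195.78924510705954), (-1, -1, -1, -1), array([ 2.1940e+02,  4.5655e+02,  4.0986e+02,  3.6630e+02,  8.4200e+00,
       -1.5078e+02, -1.0000e-01, -3.2400e+00]))
(np.float64(195.78924510734197), (-1, -1, -1, -1), array([ 2.1940e+02,  4.5655e+02,  4.0986e+02,  3.6630e+02,  8.4200e+00,
       -1.5078e+02, -1.0000e-01,  3.0500e+00]))
```

```bash
sed -i 's/    h,L1.*/    h,L1,L2,L3,a1,a2,oy,o7,a0,a3,b0,b1,b2,b3,e1,e2=prm/; s/p=np.array(\[0,0,h\])/p=R.apply([a0,b0,h])/; s/R.apply(\[a1,0,L1\])/R.apply([a1,b1,L1])/; s/p=p+R.apply(\[a2,0,L2\])/p=p+R.apply([a2,b2,L2])/; s/R=R\*ry(q\[5\]); R=R\*rz/R=R*ry(q[5]);p=p+R.apply([a3,b3,0]); R=R*rz/; s/,o7\],args/,o7]+[0]*8,args/; s/\[:4\]/[:3]/' kin.py
sed -i 's/R=R\*ry(q\[3\])/q2=q;p=p+R.apply([0,0,0]);R=R*ry(q[3]);p=p+R.apply([e1,0,0]);R=R/' kin.py
sed -i 's/    return np.array(out)/    return np.array(out+list(0.02*np.array([*x[4:6],*x[8:]]))+list(np.array([x[1]-480,x[2]-450,x[3]-330,x[0]-280])*.005))/' kin.py
python3 kin.py; python3 - <<'E'
E
```

```text
(np.float64(0.49181440137177096), (-1, -1, -1, -1), array([ 2.8494e+02,  5.3378e+02,  4.5667e+02,  3.5038e+02, -2.9300e+00,
       -1.0200e+00,  0.0000e+00,  3.1400e+00,  1.3000e-01,  9.4000e-01,
       -2.8640e+01, -1.3050e+01, -3.4500e+00, -3.4500e+00,  1.0000e+00,
        0.0000e+00]))
(np.float64(0.4918144013998499), (-1, -1, -1, -1), array([ 2.8494e+02,  5.3378e+02,  4.5667e+02,  3.5038e+02, -2.9300e+00,
       -1.0200e+00,  0.0000e+00, -3.1400e+00,  1.3000e-01,  9.4000e-01,
       -2.8640e+01, -1.3050e+01, -3.4500e+00, -3.4500e+00,  1.0000e+00,
        0.0000e+00]))
(np.float64(0.49181440147486505), (-1, -1, -1, -1), array([ 2.8494e+02,  5.3378e+02,  4.5667e+02,  3.5038e+02, -2.9300e+00,
       -1.0200e+00,  0.0000e+00, -3.1400e+00,  1.3000e-01,  9.4000e-01,
       -2.8640e+01, -1.3050e+01, -3.4500e+00, -3.4500e+00,  1.0000e+00,
        0.0000e+00]))
```

```bash
cat >> kin.py <<'E'
lo=np.array([-2.95,-.29,-1.47,.14,-1.03,.13,-2.86]);hi=np.array([2.95,1.99,1.44,2.54,4.17,1.85,2.86])
SG=(-1,-1,-1,-1);PRM=[284.94,533.78,456.67,350.38,-2.93,-1.02,0,np.pi,.13,.94,-28.64,-13.05,-3.45,-3.45,1,0]
def tp(q):
    P,R=fk(q,SG,PRM);M=R.as_matrix();return P,Ro.from_matrix(np.stack([M[:,2],np.cross(M[:,0],M[:,2]),M[:,0]],1))
def ik(p,R,q0,w=2.):
    f=lambda q:np.r_[tp(q)[0]-p,300*(tp(q)[1].inv()*R).as_rotvec(),w*(q-q0)]
    r=least_squares(f,np.clip(q0,lo+.001,hi-.001),bounds=(lo,hi));P,Q=tp(r.x)
    return r.x,np.linalg.norm(P-p),np.degrees((Q.inv()*R).magnitude())
def follow(p0,R0,p1,R1,q,n=40):
    d=(R0.inv()*R1).as_rotvec();rep=[]
    for k in range(1,n+1):
        q,e,a=ik(p0+(p1-p0)*k/n,R0*Ro.from_rotvec(d*k/n),q); rep.append((e,a,np.min(np.r_[q-lo,hi-q])))
    rep=np.array(rep);return q,rep[:,0].max(),rep[:,1].max(),rep[:,2].min()
E
cat > t.py <<'E'
from kin import *
seat=np.array([603,162.,238]);ys=np.radians(-15);f=np.array([np.cos(ys),np.sin(ys),0]);l=np.array([-f[1],f[0],0])
q=sense()["joint_positions"];p,R=pose();print(tp(q)[0]-p,np.degrees((tp(q)[1].inv()*R).magnitude()))
for side in (38,-38):
  for tilt in (45,56,65):
    Rt=target_R(ys,np.radians(tilt))
    bar=seat+l*side+[0,0,-7]
    tcp=bar+Rt.apply([19,0,0])
    g=np.array([[662.,-210,139],[683,-136,139]][side>0]); Rg=target_R(np.radians(-17.3),np.radians(tilt-38)); pg=g+Rg.apply([19,0,0])
    qa,*r0=follow(p,R,pg,Rg,q,15)
    up=pg+[-40,0,200];qb,*r1=follow(pg,Rg,up,Rg,qa,10)
    pre=tcp-f*110+[0,0,60]
    mid=np.array([500,0,380.]);Rm=target_R(np.radians(-15),np.radians(tilt-10))
    qc,*r2=follow(up,Rg,mid,Rm,qb,20);qd,*r3=follow(mid,Rm,pre,Rt,qc,20);qe,*r4=follow(pre,Rt,tcp,Rt,qd,20)
    print(side,tilt,[np.round(r,2).tolist() for r in (r0,r1,r2,r3,r4)],qe.round(2))
E
python3 t.py
```

```text
[-0.06102909 -0.19957024  0.00251201] 2.7401296550777322e-14
38 45 [[0.0, 0.0, 0.31], [0.0, 0.0, 0.63], [0.0, 0.0, 0.02], [0.0, 0.0, 0.03], [0.0, 0.0, 0.37]] [-0.71  0.29  0.03  2.11  1.27  0.63 -1.98]
38 56 [[0.0, 0.0, 0.3], [0.0, 0.0, 0.47], [0.31, 0.04, 0.0], [0.0, 0.0, 0.01], [0.0, 0.0, 0.3]] [-0.28  0.4  -0.56  2.17  1.68  0.98 -2.35]
38 65 [[0.0, 0.0, 0.18], [0.0, 0.0, 0.22], [6.57, 0.75, 0.0], [1.65, 0.19, 0.0], [0.0, 0.0, 0.24]] [-0.39  0.47 -0.5   2.23  1.85  1.15 -2.55]
-38 45 [[0.0, 0.0, 0.31], [0.0, 0.0, 0.6], [0.0, 0.0, 0.02], [0.0, 0.0, 0.03], [0.0, 0.0, 0.25]] [-0.56  0.21 -0.01  2.22  1.38  0.57 -2.01]
-38 56 [[0.0, 0.0, 0.3], [0.0, 0.0, 0.48], [0.28, 0.03, 0.0], [0.0, 0.0, 0.01], [0.0, 0.0, 0.17]] [-0.15  0.32 -0.56  2.3   1.78  0.89 -2.4 ]
-38 65 [[0.0, 0.0, 0.19], [0.0, 0.0, 0.22], [6.57, 0.75, 0.0], [3.09, 0.36, 0.0], [0.0, 0.0, 0.1]] [-0.28  0.39 -0.48  2.37  1.96  1.09 -2.63]
```

```bash
cat >> h.py <<'E'
def wray(c,uv):
    K=c["intrinsics"]; v=np.array([uv[0]-K[0,2],uv[1]-K[1,2]]);r=np.linalg.norm(v);a=r/K[0,0]
    d=np.array([*(v/r*np.sin(a)),np.cos(a)]); return c["pose"][:3,3],c["pose"][:3,:3]@d
def wproj(c,P):
    T=np.linalg.inv(c["pose"]);p=(T[:3,:3]@np.asarray(P,float).T).T+T[:3,3];K=c["intrinsics"]
    rho=np.hypot(p[:,0],p[:,1]);a=np.arctan2(rho,p[:,2]);return np.stack([K[0,2]+K[0,0]*a*p[:,0]/rho,K[1,2]+K[0,0]*a*p[:,1]/rho],1)
def wonz(c,uv,z):
    o,d=wray(c,uv);return o+d*(z-o[2])/d[2]
E
python3 - <<'E'
from h import *
c=read_camera("wrist");cv2.imwrite("pics/w2.png",c["image"][:,:,::-1]);np.save("w2pose.npy",c["pose"])
print(c["pose"].round(2).tolist())
print(wproj(c,[[659.4,-209.2,139],[682,-136,139],[672,-172,145]]).round(1))
p,R=pose();print(R.inv().apply(c["pose"][:3,3]-p))
E
```

```text
[[0.91, -0.36, 0.2, 507.19], [-0.27, -0.89, -0.38, -55.48], [0.31, 0.29, -0.91, 474.72], [0.0, 0.0, 0.0, 1.0]]
[[339.  197.7]
 [342.4 134.8]
 [344.1 166.8]]
[-143.61472472   79.14873127    3.94882917]
```

View pics/w2.png

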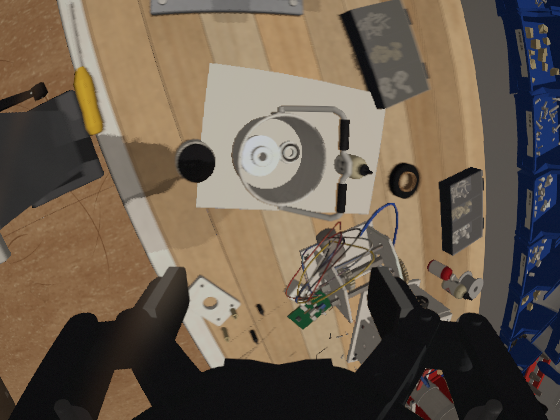

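```bash
python3 - <<'E'
from h import *
Rt=target_R(np.radians(-17),np.radians(12));g=np.array([661.4,-211.9,138])
t=g+Rt.apply([19,0,0]);pre=g+Rt.apply([-71,0,0]);print(t,pre)
print(rel(pre,Rt));p,R=pose();print(p,R.as_rotvec())
E
```

```text
[ 665.17771184 -213.05496241  119.41519559] [ 647.28328735 -207.58408782  207.44847965]
(array([ 0.1656, -0.0269,  0.0896]), array([ 0.0082,  0.1069, -0.0023]))
[ 523.92518676 -142.99325715  336.99291165] [ 0.18072731  1.24531421 -0.24923134]
```

Call:
{"op": "play_rows", "data": {
  "steps": [
    {"xyz":[0.028,-0.0045,0.015],"rotation":[0.0,0,0]},
    {"xyz":[0.028,-0.0045,0.015],"rotation":[0,0,0]},
    {"xyz":[0.028,-0.0045,0.015],"rotation":[0,0,0]},
    {"xyz":[0.028,-0.0045,0.015],"rotation":[0,0,0]},
    {"xyz":[0.028,-0.0045,0.015],"rotation":[0,0,0]},
    {"xyz":[0.026,-0.0044,0.0146],"rotation":[0,0,0]},
    {"xyz":[0,0,0],"rotation":[0.008,0.107,0]},
    {"xyz":[0,0,0],"rotation":[0,0,0]},
    {"xyz":[0,0,0],"rotation":[0,0,0]}
  ],
  "grip": 0.45
}}

```text
time_s: 3.53
tool_pos: [647.4, -207.2, 205.8]
orientation: [0.093, 0.625, -0.113, 0.767]
ft_force: [-0.0, 0.7, 0.4]
opening: 38.6
```

```bash
python3 - <<'E'
from h import *
Rt=target_R(np.radians(-17),np.radians(12));g=np.array([661.4,-211.9,138])
t=g+Rt.apply([19,0,0]);print(rel(t,Rt))
c=read_camera("wrist");cv2.imwrite("pics/w3.png",c["image"][:,:,::-1]);print(wproj(c,[[661.9,-210,138],[684,-136,138]]).round(1))
E
```

```text
(array([ 0.0884, -0.0005,  0.0009]), array([ 0.0023, -0.0063, -0.0014]))
[[278.  222.6]
 [277.6 109.2]]
```

View pics/w3.png

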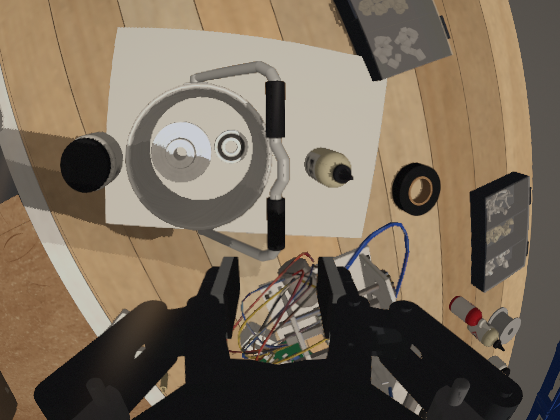

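Call:
{"op": "play_rows", "data": {
  "steps": [
    {"xyz":[0.03,0,0],"rotation":[0,0,0]},
    {"xyz":[0.03,0,0],"rotation":[0,0,0]},
    {"xyz":[0.018,0,0.001],"rotation":[0,0,0]},
    {"xyz":[0.01,0,0],"rotation":[0,0,0]},
    {"xyz":[0,0,0],"rotation":[0,0,0]},
    {"xyz":[0,0,0],"rotation":[0,0,0]}
  ]
}}

```text
time_s: 4.08
tool_pos: [664.5, -212.1, 121.7]
orientation: [0.094, 0.624, -0.113, 0.767]
ft_force: [-0.1, 1.2, 0.9]
opening: 38.4
```

```bash
python3 - <<'E'
from h import *
Rt=target_R(np.radians(-17),np.radians(12));g=np.array([661.4,-211.9,138])
t=g+Rt.apply([19,0,0]);print(rel(t,Rt))
c=read_camera("wrist");cv2.imwrite("pics/w4.png",c["image"][:,:,::-1])
s=read_camera("scene");crop(s,300,200,440,310,5,"pics/s4.png")
E
```

```text
(array([ 0.0024, -0.0008,  0.0004]), array([ 0.0015, -0.0049, -0.0026]))
```

View pics/w4.png

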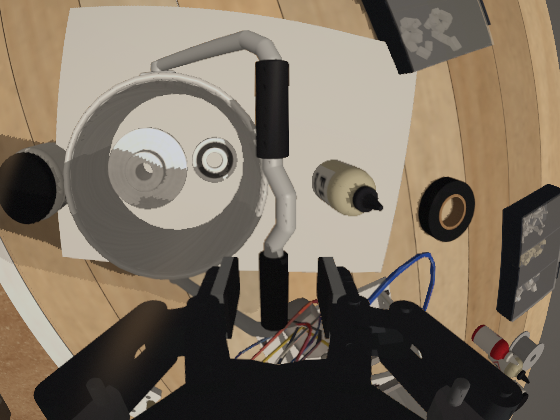

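View pics/s4.png

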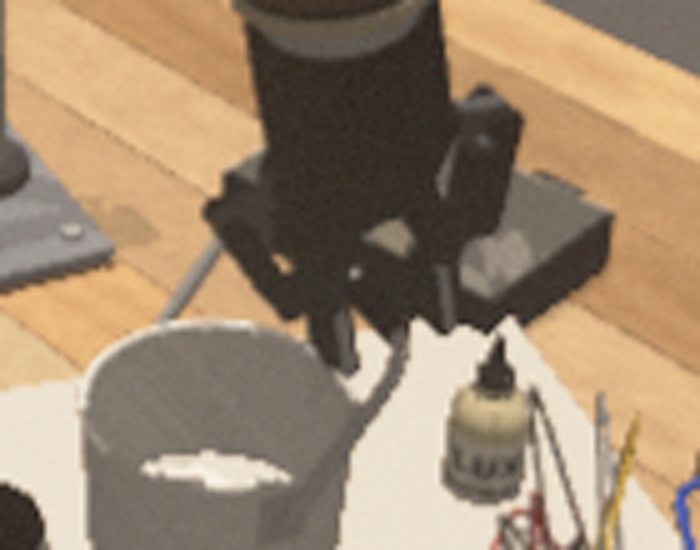

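Call:
{"op": "play_rows", "data": {
  "steps": [
    {"xyz":[0,0,0],"rotation":[0,0,0]},
    {"xyz":[0,0,0],"rotation":[0,0,0]},
    {"xyz":[0,0,0],"rotation":[0,0,0]},
    {"xyz":[0,0,0],"rotation":[0,0,0]},
    {"xyz":[0,0,0],"rotation":[0,0,0]},
    {"xyz":[0,0,0],"rotation":[0,0,0]},
    {"xyz":[0,0,0],"rotation":[0,0,0]},
    {"xyz":[0,0,0],"rotation":[0,0,0]}
  ],
  "grip": 0,
  "grip_force": 90
}}

```text
time_s: 4.85
tool_pos: [665.6, -212.4, 121.4]
orientation: [0.093, 0.624, -0.113, 0.768]
ft_force: [2.1, -0.5, 5.5]
opening: 10.3
```

```bash
python3 log.py; python3 - <<'E'
from h import *
c=read_camera("wrist");cv2.imwrite("pics/w5.png",c["image"][:,:,::-1])
E
```

```text
4.85 [-0.196  0.598  0.623  1.739 -0.511  0.747  0.363] [ 665.6 -212.4  121.4] [[0.196, 0.29, 0.937], [-0.057, 0.957, -0.285], [-0.979, 0.002, 0.204]]
```

View pics/w5.png

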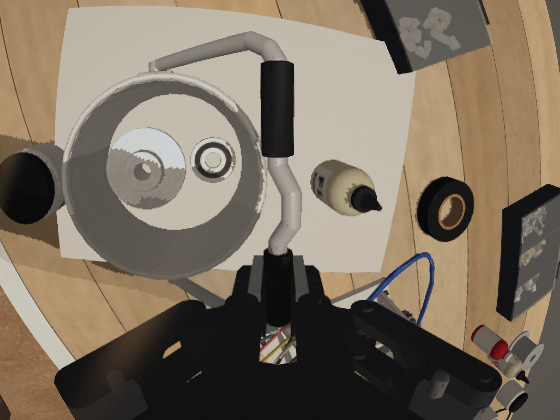

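```bash
python3 - <<'E'
from h import *
c=read_camera("wrist");p,R=pose()
for b in ([-23.5,40,5.4],[-21,40,5.4],[-19,116-38,0],[-19,78-38+76-38,0]): print(b,wproj(c,[p+R.apply(b)]).round(1), (p+R.apply(b)).round(1))
E
```

```text
[-23.5, 40, 5.4] [[290.6 210.4]] [ 677.7 -174.4  145.6]
[-21, 40, 5.4] [[290.3 208.4]] [ 678.1 -174.5  143.2]
[-19, 78, 0] [[276.7 110.5]] [ 684.5 -136.7  140.2]
[-19, 78, 0] [[276.7 110.5]] [ 684.5 -136.7  140.2]
```

Call:
{"op": "play_rows", "data": {
  "steps": [
    {"xyz":[-0.005,0,0.001],"rotation":[0,0,0]},
    {"xyz":[-0.01,0,0.002],"rotation":[0,0,0]},
    {"xyz":[-0.01,0,0.002],"rotation":[0,0,0]},
    {"xyz":[-0.01,0,0.002],"rotation":[0,0,0]},
    {"xyz":[-0.01,0,0.002],"rotation":[0,0,0]},
    {"xyz":[-0.01,0,0.002],"rotation":[0,0,0]},
    {"xyz":[-0.005,0,0.001],"rotation":[0,0,0]},
    {"xyz":[0,0,0],"rotation":[0,0,0]},
    {"xyz":[0,0,0],"rotation":[0,0,0]},
    {"xyz":[0,0,0],"rotation":[0,0,0]}
  ]
}}

```text
time_s: 5.78
tool_pos: [663.9, -211.8, 181.1]
orientation: [0.094, 0.625, -0.113, 0.767]
ft_force: [-0.2, -0.1, -5.7]
opening: 10.2
```

```bash
python3 log.py; python3 - <<'E'
from h import *
s0=sense();print(s0["ft_force"],s0["moment"],s0["opening"])
c=read_camera("wrist");cv2.imwrite("pics/w6.png",c["image"][:,:,::-1])
s=read_camera("scene");crop(s,260,180,420,320,4,"pics/s6.png")
E
```

```text
5.7833 [-0.235  0.535  0.678  1.69  -0.451  0.858  0.313] [ 663.9 -211.8  181.1] [[0.193, 0.29, 0.937], [-0.056, 0.957, -0.285], [-0.98, 0.002, 0.201]]
[-0.21986757 -0.13580124 -5.73337476] [-0.14161248  0.23676061 -0.0077097 ] 10.205397495932111
```

View pics/w6.png

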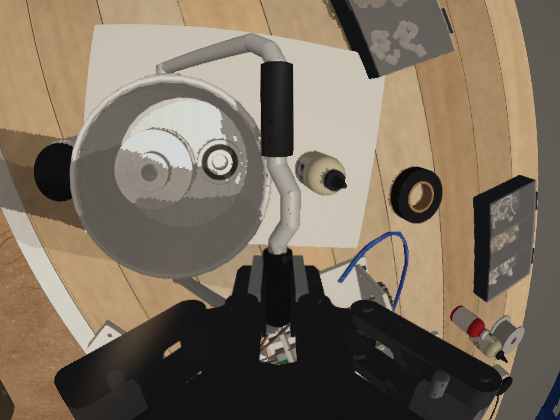

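View pics/s6.png

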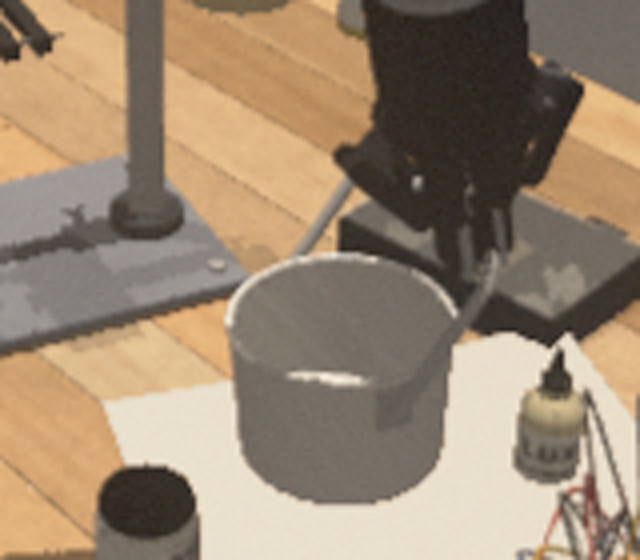

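```bash
cat > plan.py <<'E'
from kin import *
ys=np.radians(-15);f=np.array([np.cos(ys),np.sin(ys),0]);l=np.array([-f[1],f[0],0]);O=np.array([603,162.,0])
BM=np.array([-23.5,40,5.4])
def tcp_for(bm,Rt): return np.asarray(bm)-Rt.apply(BM)
def S(x,y,z): return O+f*x+l*y+[0,0,z]
def toS(p): d=np.asarray(p)-O; return np.array([d@f,d@l,d[2]])
def screw(p0,R0,p1,R1,n):
    "constant row (shift,turn) n times from pose0 to pose1"
    w=(R0.inv()*R1).as_rotvec()/n; d=R0.inv().apply(p1-p0)
    A=sum(Ro.from_rotvec(w*k).as_matrix() for k in range(n)); return np.linalg.solve(A,d)/1000,w
E
cat > t2.py <<'E'
from plan import *
q=sense()["joint_positions"];p,R=pose()
print("bm now",toS(p+R.apply(BM)))
R20=target_R(np.radians(-16.5),np.radians(20));R30=target_R(np.radians(-16),np.radians(32));R40=target_R(ys,np.radians(42));R50=target_R(ys,np.radians(50))
b=p+R.apply(BM)
for dc in (-100,-130,-160):
  W=[(b+[-30,0,110],R20,14),(S(dc,-190,300),R30,14),(S(dc,-90,300),R40,10),(S(dc,0,285),R50,10)]
  pp,RR,qq=p,R,q
  for bm,Rt,n in W:
    t=tcp_for(bm,Rt);d,w=screw(pp,RR,t,Rt,n);qq,*r=follow(pp,RR,t,Rt,qq,12);print(t.round(0),n,d.round(4),w.round(4),np.round(r,2),qq.round(2));pp,RR=t,Rt
E
python3 t2.py
```

```text
bm now [ 157.3963183  -305.49410831  205.10475048]
[ 637. -213.  291.] 14 [-0.0081 -0.0006  0.0004] [-0.0005 -0.0105 -0.    ] [0.   0.   0.59] [-0.37  0.3   0.77  1.76 -0.32  0.83  0.23]
[454. -36. 277.] 14 [-0.0061  0.0084 -0.015 ] [-0.0006 -0.015   0.0003] [0.01 0.   0.02] [-0.58 -0.27  0.29  2.35  0.62  0.65 -0.99]
[484.  59. 279.] 10 [0.0001 0.01   0.0004] [-0.0014 -0.0175  0.0011] [0.   0.   0.03] [-0.59 -0.15 -0.01  2.38  1.    0.64 -1.6 ]
[510. 145. 266.] 10 [ 0.0011  0.009  -0.0007] [-0.    -0.014  0.   ] [0.   0.   0.15] [-0.69  0.03 -0.15  2.35  1.3   0.79 -2.1 ]
[ 637. -213.  291.] 14 [-0.0081 -0.0006  0.0004] [-0.0005 -0.0105 -0.    ] [0.   0.   0.59] [-0.37  0.3   0.77  1.76 -0.32  0.83  0.23]
[425. -29. 277.] 14 [-0.007   0.0084 -0.0169] [-0.0006 -0.015   0.0003] [0.08 0.01 0.  ] [-0.27 -0.29 -0.02  2.37  0.49  0.63 -0.9 ]
[455.  67. 279.] 10 [0.0001 0.01   0.0004] [-0.0014 -0.0175  0.0011] [0. 0. 0.] [-0.22 -0.19 -0.39  2.39  0.9   0.62 -1.56]
[481. 153. 266.] 10 [ 0.0011  0.009  -0.0007] [-0.    -0.014  0.   ] [0.   0.   0.12] [-0.33  0.03 -0.59  2.36  1.27  0.85 -2.13]
[ 637. -213.  291.] 14 [-0.0081 -0.0006  0.0004] [-0.0005 -0.0105 -0.    ] [0.   0.   0.59] [-0.37  0.3   0.77  1.76 -0.32  0.83  0.23]
[396. -21. 277.] 14 [-0.0079  0.0083 -0.0189] [-0.0006 -0.015   0.0003] [13.23  1.71  0.  ] [ 0.03 -0.29 -0.29  2.37  0.36  0.62 -0.8 ]
[426.  75. 279.] 10 [0.0001 0.01   0.0004] [-0.0014 -0.0175  0.0011] [12.51  1.61  0.  ] [-0.22 -0.24 -0.46  2.42  0.85  0.65 -1.57]
[452. 161. 266.] 10 [ 0.0011  0.009  -0.0007] [-0.    -0.014  0.   ] [0.   0.   0.07] [-0.31  0.01 -0.69  2.38  1.22  0.9  -2.15]
```

```bash
sed -i 's/for dc in.*/for dc in (-90,):/; s/(S(dc,-190,300),R30,14),(S(dc,-90,300),R40,10),(S(dc,0,285),R50,10)/(S(-40,-190,305),R30,14),(S(-80,-95,300),R40,10),(S(-85,0,285),R50,10)/' t2.py; python3 t2.py
```

```text
bm now [ 157.3963183  -305.49410831  205.10475048]
[ 637. -213.  291.] 14 [-0.0081 -0.0006  0.0004] [-0.0005 -0.0105 -0.    ] [0.   0.   0.59] [-0.37  0.3   0.77  1.76 -0.32  0.83  0.23]
[512. -52. 282.] 14 [-0.0045  0.0085 -0.011 ] [-0.0006 -0.015   0.0003] [0.01 0.   0.13] [-0.67 -0.16  0.48  2.25  0.58  0.59 -0.87]
[502.  49. 279.] 10 [-0.0019  0.0095 -0.0031] [-0.0014 -0.0175  0.0011] [0.   0.   0.12] [-0.69 -0.14  0.14  2.36  1.03  0.62 -1.58]
[525. 142. 266.] 10 [ 0.0008  0.0095 -0.0011] [-0.    -0.014  0.   ] [0.   0.   0.16] [-0.8   0.04  0.    2.34  1.32  0.76 -2.09]
```

Call:
{"op": "play_rows", "data": {
  "steps": [
    {"xyz":[-0.004,0,0],"rotation":[0,-0.005,0]},
    {"xyz":[-0.008,-0.0006,0.0004],"rotation":[0,-0.01,0]},
    {"xyz":[-0.008,-0.0006,0.0004],"rotation":[0,-0.01,0]},
    {"xyz":[-0.008,-0.0006,0.0004],"rotation":[0,-0.01,0]},
    {"xyz":[-0.008,-0.0006,0.0004],"rotation":[0,-0.01,0]},
    {"xyz":[-0.008,-0.0006,0.0004],"rotation":[0,-0.01,0]},
    {"xyz":[-0.008,-0.0006,0.0004],"rotation":[0,-0.01,0]},
    {"xyz":[-0.008,-0.0006,0.0004],"rotation":[0,-0.01,0]},
    {"xyz":[-0.008,-0.0006,0.0004],"rotation":[0,-0.01,0]},
    {"xyz":[-0.008,-0.0006,0.0004],"rotation":[0,-0.01,0]},
    {"xyz":[-0.008,-0.0006,0.0004],"rotation":[0,-0.01,0]},
    {"xyz":[-0.008,-0.0006,0.0004],"rotation":[0,-0.01,0]},
    {"xyz":[-0.008,-0.0006,0.0004],"rotation":[0,-0.01,0]},
    {"xyz":[-0.008,-0.0006,0.0004],"rotation":[0,-0.01,0]},
    {"xyz":[-0.005,0,0],"rotation":[0,-0.005,0]}
  ]
}}

```text
time_s: 7.13
tool_pos: [637.7, -212.9, 293.1]
orientation: [0.086, 0.569, -0.12, 0.809]
ft_force: [0.0, -0.6, -4.1]
opening: 9.9
```

Call:
{"op": "play_rows", "data": {
  "steps": [
    {"xyz":[-0.002,0.004,-0.005],"rotation":[0,-0.008,0]},
    {"xyz":[-0.004,0.008,-0.01],"rotation":[0,-0.015,0]},
    {"xyz":[-0.0045,0.0085,-0.011],"rotation":[0,-0.015,0]},
    {"xyz":[-0.0045,0.0085,-0.011],"rotation":[0,-0.015,0]},
    {"xyz":[-0.0045,0.0085,-0.011],"rotation":[0,-0.015,0]},
    {"xyz":[-0.0045,0.0085,-0.011],"rotation":[0,-0.015,0]},
    {"xyz":[-0.0045,0.0085,-0.011],"rotation":[0,-0.015,0]},
    {"xyz":[-0.0045,0.0085,-0.011],"rotation":[0,-0.015,0]},
    {"xyz":[-0.0045,0.0085,-0.011],"rotation":[0,-0.015,0]},
    {"xyz":[-0.0045,0.0085,-0.011],"rotation":[0,-0.015,0]},
    {"xyz":[-0.0045,0.0085,-0.011],"rotation":[0,-0.015,0]},
    {"xyz":[-0.0045,0.0085,-0.011],"rotation":[0,-0.015,0]},
    {"xyz":[-0.004,0.008,-0.01],"rotation":[0,-0.015,0]},
    {"xyz":[-0.003,0.006,-0.008],"rotation":[0,-0.015,0]},
    {"xyz":[-0.002,0.004,-0.005],"rotation":[0,-0.01,0]}
  ]
}}

```text
time_s: 8.38
tool_pos: [517.6, -54.9, 282.7]
orientation: [0.072, 0.481, -0.127, 0.865]
ft_force: [-0.4, -0.7, -5.8]
opening: 9.9
```

```bash
python3 log.py; cat > t3.py <<'E'
from plan import *
q=sense()["joint_positions"];p,R=pose()
print("bm now",toS(p+R.apply(BM)))
R40=target_R(ys,np.radians(42));R50=target_R(ys,np.radians(50))
W=[(S(-80,-95,300),R40,10),(S(-85,0,285),R50,10)]
pp,RR,qq=p,R,q
for bm,Rt,n in W:
    t=tcp_for(bm,Rt);d,w=screw(pp,RR,t,Rt,n);qq,*r=follow(pp,RR,t,Rt,qq,12);print(t.round(0),n,d.round(4),w.round(4),np.round(r,2),qq.round(2));pp,RR=t,Rt
s=read_camera("scene");cv2.imwrite("pics/s7.png",s["image"][:,:,::-1])
E
python3 t3.py
```

```text
8.3833 [-0.76  -0.161  0.567  2.239  0.592  0.609 -0.889] [517.6 -54.9 282.7] [[0.506, 0.289, 0.813], [-0.15, 0.957, -0.247], [-0.85, 0.003, 0.528]]
bm now [ -32.94549949 -191.47321717  305.63495779]
[502.  49. 279.] 10 [-0.0023  0.0096 -0.0037] [-0.0027 -0.0177  0.0016] [0.   0.   0.12] [-0.78 -0.15  0.22  2.37  1.04  0.64 -1.59]
[525. 142. 266.] 10 [ 0.0008  0.0095 -0.0011] [-0.    -0.014  0.   ] [0.   0.   0.16] [-0.88  0.04  0.09  2.35  1.32  0.76 -2.09]
```

View pics/s7.png

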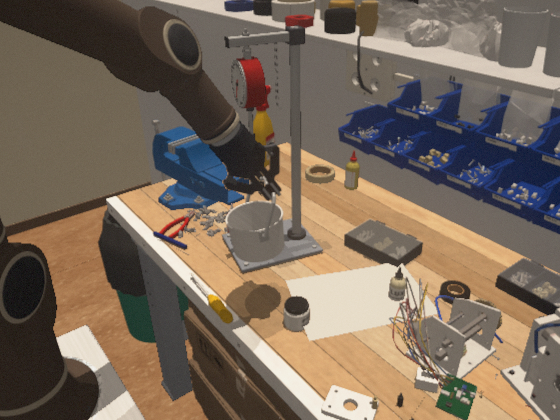

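Call:
{"op": "play_rows", "data": {
  "steps": [
    {"xyz":[-0.0012,0.005,-0.002],"rotation":[-0.0025,-0.012,0.0015]},
    {"xyz":[-0.0023,0.0096,-0.0037],"rotation":[-0.0025,-0.017,0.0015]},
    {"xyz":[-0.0023,0.0096,-0.0037],"rotation":[-0.0025,-0.017,0.0015]},
    {"xyz":[-0.0023,0.0096,-0.0037],"rotation":[-0.0025,-0.017,0.0015]},
    {"xyz":[-0.0023,0.0096,-0.0037],"rotation":[-0.0025,-0.017,0.0015]},
    {"xyz":[-0.0023,0.0096,-0.0037],"rotation":[-0.0025,-0.017,0.0015]},
    {"xyz":[-0.0023,0.0096,-0.0037],"rotation":[-0.0025,-0.017,0.0015]},
    {"xyz":[-0.0023,0.0096,-0.0037],"rotation":[-0.0025,-0.017,0.0015]},
    {"xyz":[-0.0023,0.0096,-0.0037],"rotation":[-0.0025,-0.017,0.0015]},
    {"xyz":[-0.0023,0.0096,-0.0037],"rotation":[-0.0025,-0.017,0.0015]},
    {"xyz":[-0.0012,0.005,-0.002],"rotation":[-0.0025,-0.01,0]},
    {"xyz":[0,0,0],"rotation":[0,0,0]},
    {"xyz":[0,0,0],"rotation":[0,0,0]},
    {"xyz":[0,0,0],"rotation":[0,0,0]}
  ]
}}

```text
time_s: 9.6
tool_pos: [503.7, 47.9, 279.9]
orientation: [0.053, 0.405, -0.121, 0.905]
ft_force: [-0.4, -0.3, -5.2]
opening: 10.2
```

```bash
python3 log.py; python3 - <<'E'
from plan import *
p,R=pose();print(toS(p+R.apply(BM)))
c=read_camera("wrist");cv2.imwrite("pics/w8.png",c["image"][:,:,::-1])
print("hook seat,tip,hinge, bm",wproj(c,[S(0,0,238),S(-24,0,268),S(2,0,308),S(6,0,386),p+R.apply(BM)]).round(1))
s=read_camera("scene");crop(s,190,40,330,260,3,"pics/s8.png") if 0 else crop(s,190,80,330,260,3,"pics/s8.png")
t=read_camera("top");crop(t,150,130,290,300,4,"pics/t8.png") if 0 else crop(t,150,140,290,290,4,"pics/t8.png")
E
```

```text
9.6 [-0.774 -0.144  0.215  2.353  1.022  0.647 -1.577] [503.7  47.9 279.9] [[0.643, 0.262, 0.72], [-0.176, 0.965, -0.193], [-0.745, -0.002, 0.667]]
[-77.88201738 -95.82495844 300.91378901]
hook seat,tip,hinge, bm [[309.   26.2]
 [319.3   9.8]
 [406.6  12.1]
 [552.9  12.7]
 [289.6 210.5]]
```

View pics/w8.png

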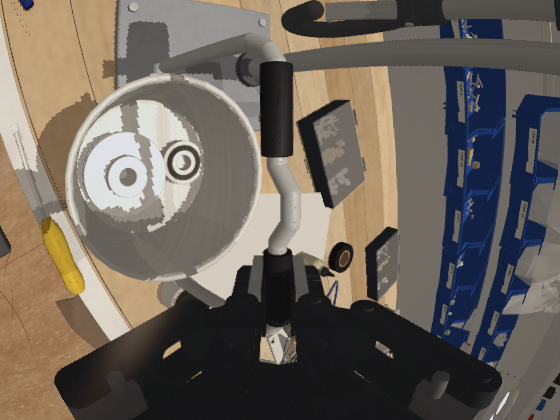

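View pics/s8.png

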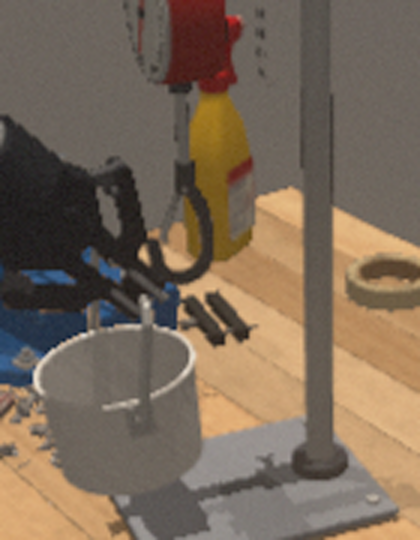

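View pics/t8.png

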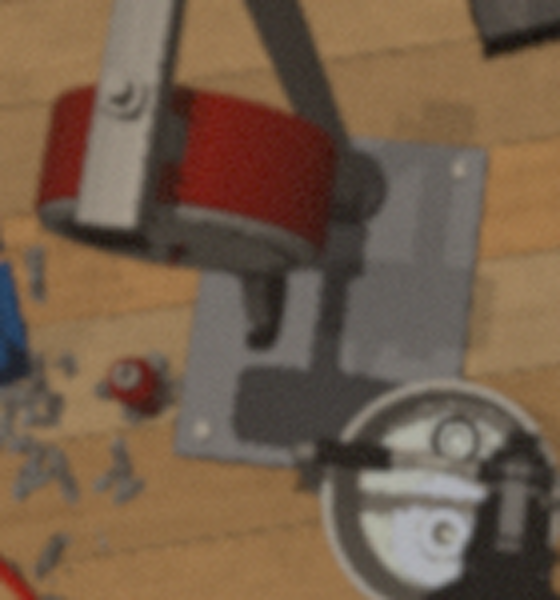

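Call:
{"op": "play_rows", "data": {
  "steps": [
    {"xyz":[0.0004,0.005,-0.0005],"rotation":[0,-0.01,0]},
    {"xyz":[0.0008,0.0095,-0.0012],"rotation":[0,-0.014,0]},
    {"xyz":[0.0008,0.0095,-0.0012],"rotation":[0,-0.014,0]},
    {"xyz":[0.0008,0.0095,-0.0012],"rotation":[0,-0.014,0]},
    {"xyz":[0.0008,0.0095,-0.0012],"rotation":[0,-0.014,0]},
    {"xyz":[0.0008,0.0095,-0.0012],"rotation":[0,-0.014,0]},
    {"xyz":[0.0008,0.0095,-0.0012],"rotation":[0,-0.014,0]},
    {"xyz":[0.0008,0.0095,-0.0012],"rotation":[0,-0.014,0]},
    {"xyz":[0.0008,0.0095,-0.0012],"rotation":[0,-0.014,0]},
    {"xyz":[0.0008,0.0095,-0.0012],"rotation":[0,-0.014,0]},
    {"xyz":[0.0004,0.005,-0.0005],"rotation":[0,-0.006,0]},
    {"xyz":[0,0,0],"rotation":[0,0,0]},
    {"xyz":[0,0,0],"rotation":[0,0,0]},
    {"xyz":[0,0,0],"rotation":[0,0,0]}
  ]
}}

```text
time_s: 10.92
tool_pos: [526.2, 140.5, 265.8]
orientation: [0.044, 0.339, -0.125, 0.931]
ft_force: [-0.5, -0.3, -4.5]
opening: 10.1
```

```bash
python3 log.py; python3 - <<'E'
from plan import *
p,R=pose();print(toS(p+R.apply(BM)))
c=read_camera("wrist");cv2.imwrite("pics/w9.png",c["image"][:,:,::-1])
cv2.imwrite("pics/w9c.png",cv2.resize(c["image"][60:260,180:440,::-1],None,fx=3,fy=3,interpolation=cv2.INTER_CUBIC))
print("hook seat,tip,hinge, bm",wproj(c,[S(0,0,238),S(-24,0,268),S(2,0,308),S(6,0,386),p+R.apply(BM)]).round(1))
s=read_camera("scene");crop(s,190,80,330,260,3,"pics/s9.png")
print(proj(s,[S(0,0,238),S(-24,0,268),p+R.apply(BM)]).round(1))
t=read_camera("top");crop(t,150,140,290,290,4,"pics/t9.png")
E
```

```text
10.9167 [-0.876  0.041  0.067  2.336  1.303  0.771 -2.077] [526.2 140.5 265.8] [[0.739, 0.262, 0.621], [-0.202, 0.965, -0.166], [-0.643, -0.003, 0.766]]
[-82.97947425  -0.58247009 284.93002459]
hook seat,tip,hinge, bm [[310.6 166.6]
 [330.7 178.7]
 [413.2 182.5]
 [546.2 207.7]
 [289.4 210.7]]
[[250.5 167.5]
 [240.4 157.9]
 [216.  155.8]]
```

View pics/w9.png

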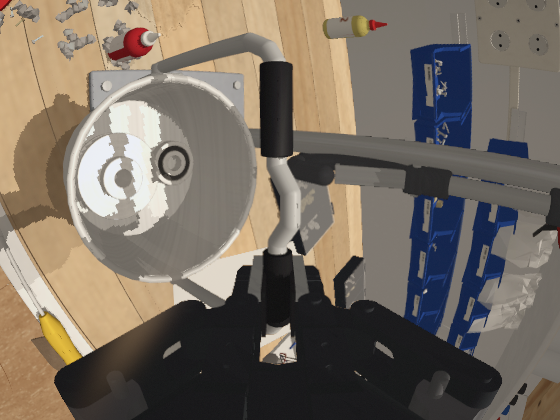

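View pics/w9c.png

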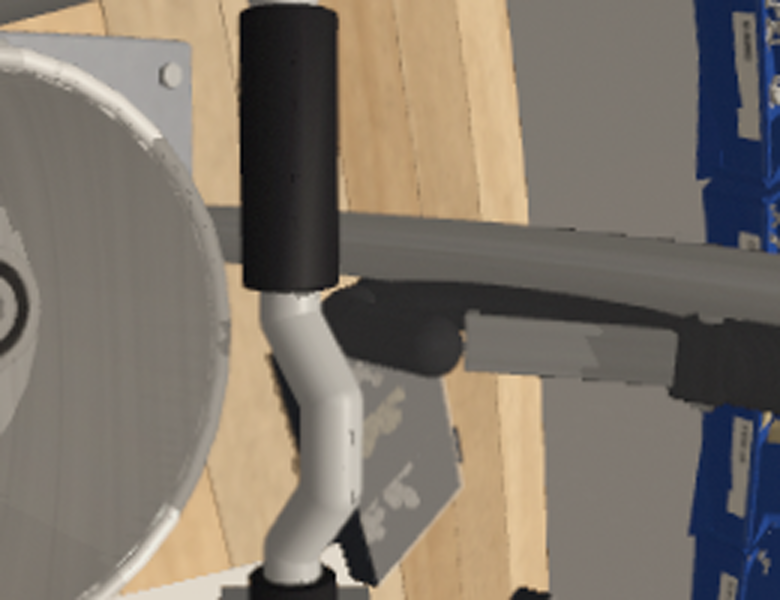

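View pics/s9.png

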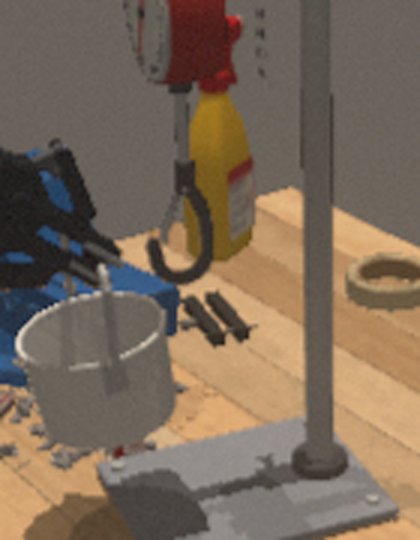

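View pics/t9.png

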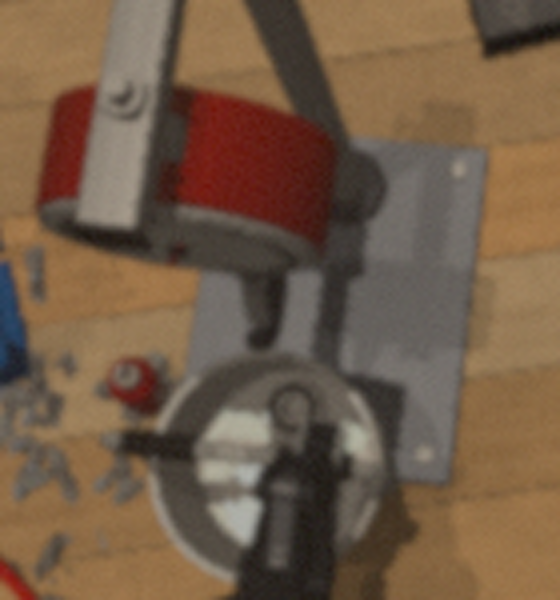

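```bash
python3 - <<'E'
from plan import *
p,R=pose();b=p+R.apply(BM);s=read_camera("scene")
for n,x in dict(bm=b,corner=b-56*l+[0,0,-7],ear=b-67*l+[0,0,-97],tip=S(-24,0,268),bowlbottom=S(0,0,222)).items():
    u=proj(s,[x])[0];print(n,u.round(1),((u-[190,80])*3).round(0))
E
```

```text
bm [216.  155.7] [ 78. 227.]
corner [223.  167.7] [ 99. 263.]
ear [227.4 204.5] [112. 373.]
tip [240.4 157.9] [151. 234.]
bowlbottom [250.8 173.3] [182. 280.]
```

Call:
{"op": "play_rows", "data": {
  "steps": [
    {"xyz":[0.0038,0,0.0032],"rotation":[0,0,0]},
    {"xyz":[0.0061,0,0.0051],"rotation":[0,0,0]},
    {"xyz":[0.0061,0,0.0051],"rotation":[0,0,0]},
    {"xyz":[0.0061,0,0.0051],"rotation":[0,0,0]},
    {"xyz":[0.0061,0,0.0051],"rotation":[0,0,0]},
    {"xyz":[0.0061,0,0.0051],"rotation":[0,0,0]},
    {"xyz":[0.0038,0,0.0032],"rotation":[0,0,0]},
    {"xyz":[0.002,0,0.0017],"rotation":[0,0,0]},
    {"xyz":[0,0,0],"rotation":[0,0,0]},
    {"xyz":[0,0,0],"rotation":[0,0,0]},
    {"xyz":[0,0,0],"rotation":[0,0,0]}
  ]
}}

```text
time_s: 12.03
tool_pos: [576.5, 127.8, 265.6]
orientation: [0.044, 0.339, -0.124, 0.932]
ft_force: [-0.1, -0.2, -4.7]
opening: 10.1
```

```bash
cat > look.py <<'E'
import sys
from plan import *
n=sys.argv[1]
s0=sense();p,R=pose();b=p+R.apply([-23.5,41.6,5.4]);print(s0["time_s"],"bm",(toS(b)-[0,1.6,0]).round(1),"F",s0["ft_force"].round(1),"M",s0["moment"].round(2),s0["opening"], (R.inv()*target_R(ys,np.radians(50))).as_rotvec().round(3))
c=read_camera("wrist")
cv2.imwrite(f"pics/w{n}.png",cv2.resize(c["image"][60:260,180:440,::-1],None,fx=3,fy=3,interpolation=cv2.INTER_CUBIC))
print("tip,hinge, bm",((wproj(c,[S(-24,1.6,268),S(2,1.6,308),b])-[180,60])*3).round(0).tolist())
s=read_camera("scene");crop(s,190,90,290,230,5,f"pics/s{n}.png")
print(((proj(s,[S(-24,0,268),S(0,0,222),b-56*l+[0,0,-7],b])-[190,90])*5).round(0).tolist())
E
python3 look.py 10
```

```text
12.0333 bm [-3.120e+01  2.000e-01  2.848e+02] F [-0.1 -0.2 -4.7] M [0.25 1.51 0.01] 10.113457826103046 [0.001 0.    0.003]
tip,hinge, bm [[268.0, 408.0], [599.0, 420.0], [329.0, 440.0]]
[[252.0, 340.0], [304.0, 417.0], [272.0, 367.0], [234.0, 309.0]]
```

View pics/w10.png

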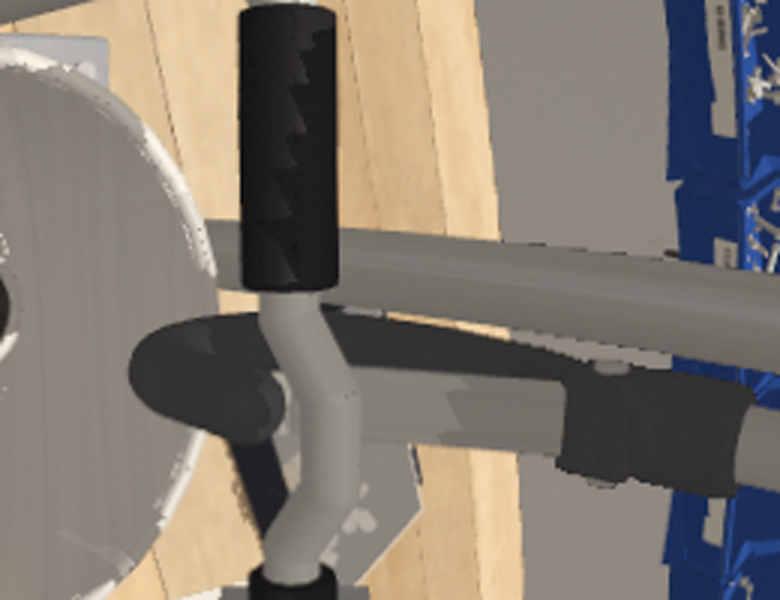

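View pics/s10.png

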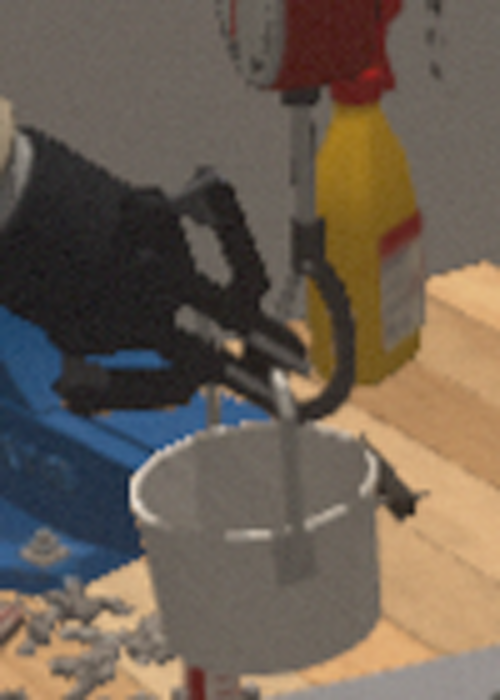

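Call:
{"op": "play_rows", "data": {
  "steps": [
    {"xyz":[0.0015,0,0.0013],"rotation":[0,0,0]},
    {"xyz":[0.0023,0,0.0019],"rotation":[0,0,0]},
    {"xyz":[0.0023,0,0.0019],"rotation":[0,0,0]},
    {"xyz":[0.0023,0,0.0019],"rotation":[0,0,0]},
    {"xyz":[0.0023,0,0.0019],"rotation":[0,0,0]},
    {"xyz":[0.0023,0,0.0019],"rotation":[0,0,0]},
    {"xyz":[0.0023,0,0.0019],"rotation":[0,0,0]},
    {"xyz":[0.0023,0,0.0019],"rotation":[0,0,0]},
    {"xyz":[0.0023,0,0.0019],"rotation":[0,0,0]},
    {"xyz":[0.0023,0,0.0019],"rotation":[0,0,0]},
    {"xyz":[0,0,0],"rotation":[0,0,0]},
    {"xyz":[0,0,0],"rotation":[0,0,0]},
    {"xyz":[0,0,0],"rotation":[0,0,0]}
  ]
}}

```text
time_s: 13.22
tool_pos: [604.4, 120.2, 265.3]
orientation: [0.044, 0.339, -0.124, 0.931]
ft_force: [-2.5, 1.5, -6.3]
opening: 10.5
```

```bash
python3 look.py 11
```

```text
13.2167 bm [ -2.3   0.  284.5] F [-2.5  1.5 -6.3] M [0.34 2.22 0.16] 10.49021285760343 [ 0.001 -0.     0.003]
tip,hinge, bm [[115.0, 455.0], [507.0, 470.0], [328.0, 440.0]]
[[252.0, 340.0], [304.0, 417.0], [332.0, 357.0], [292.0, 299.0]]
```

View pics/w11.png

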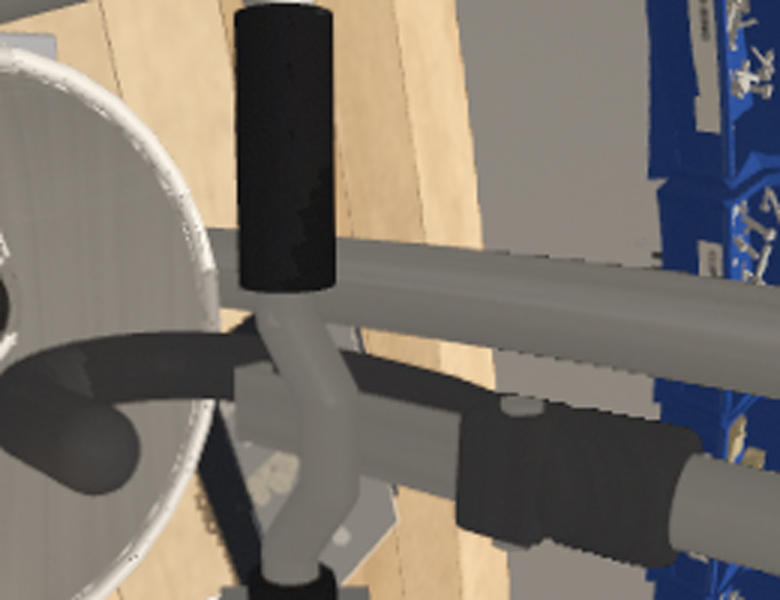

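View pics/s11.png

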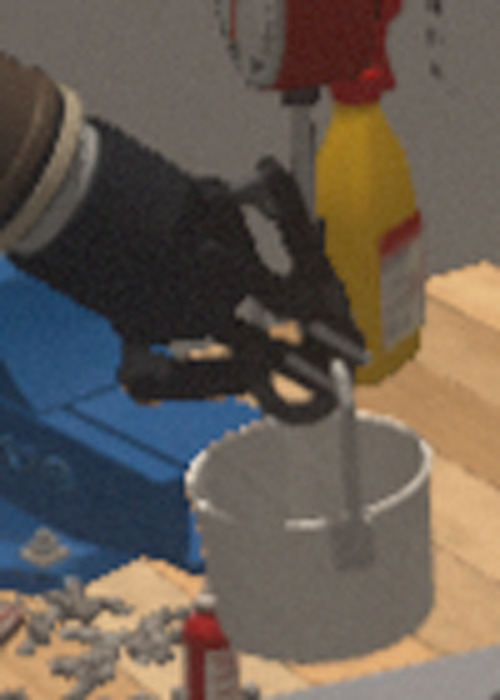

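Call:
{"op": "play_rows", "data": {
  "steps": [
    {"xyz":[0.0013,0,-0.0015],"rotation":[0,0,0]},
    {"xyz":[0.0013,0,-0.0015],"rotation":[0,0,0]},
    {"xyz":[0.0013,0,-0.0015],"rotation":[0,0,0]},
    {"xyz":[0.0013,0,-0.0015],"rotation":[0,0,0]},
    {"xyz":[0.0013,0,-0.0015],"rotation":[0,0,0]},
    {"xyz":[0.0013,0,-0.0015],"rotation":[0,0,0]},
    {"xyz":[0.0013,0,-0.0015],"rotation":[0,0,0]},
    {"xyz":[0.0013,0,-0.0015],"rotation":[0,0,0]},
    {"xyz":[0.0013,0,-0.0015],"rotation":[0,0,0]},
    {"xyz":[0.0013,0,-0.0015],"rotation":[0,0,0]},
    {"xyz":[0.0013,0,-0.0015],"rotation":[0,0,0]},
    {"xyz":[0.0013,0,-0.0015],"rotation":[0,0,0]},
    {"xyz":[0.0013,0,-0.0015],"rotation":[0,0,0]},
    {"xyz":[0.0013,0,-0.0015],"rotation":[0,0,0]},
    {"xyz":[0,0,0],"rotation":[0,0,0]}
  ]
}}

```text
time_s: 14.57
tool_pos: [605.0, 119.6, 237.4]
orientation: [0.044, 0.339, -0.124, 0.931]
ft_force: [-0.2, 0.7, -4.7]
opening: 10.2
```

```bash
python3 look.py 12
```

```text
14.5667 bm [ -1.6  -0.3 256.5] F [-0.2  0.7 -4.7] M [0.26 1.53 0.01] 10.174776107022268 [0.001 0.    0.004]
tip,hinge, bm [[283.0, 507.0], [731.0, 524.0], [329.0, 440.0]]
[[252.0, 340.0], [304.0, 417.0], [336.0, 411.0], [296.0, 352.0]]
```

View pics/w12.png

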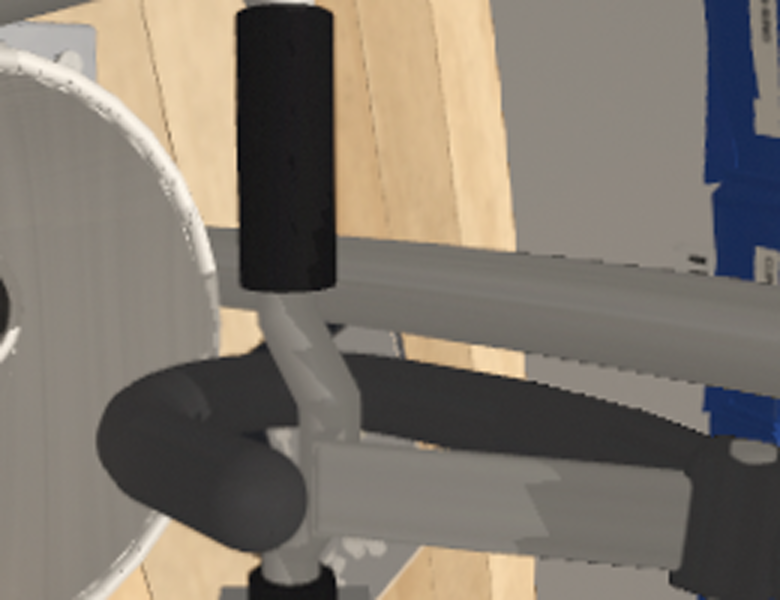

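View pics/s12.png

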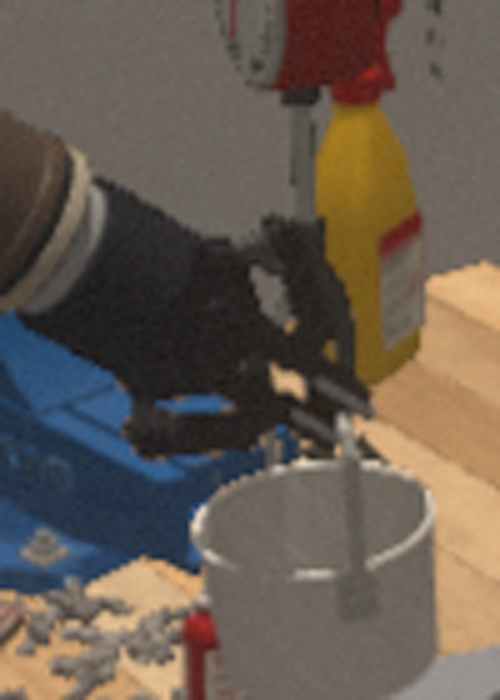

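Call:
{"op": "play_rows", "data": {
  "steps": [
    {"xyz":[0.001,0,-0.0011],"rotation":[0,0,0]},
    {"xyz":[0.001,0,-0.0011],"rotation":[0,0,0]},
    {"xyz":[0.001,0,-0.0011],"rotation":[0,0,0]},
    {"xyz":[0.001,0,-0.0011],"rotation":[0,0,0]},
    {"xyz":[0.001,0,-0.0011],"rotation":[0,0,0]},
    {"xyz":[0.001,0,-0.0011],"rotation":[0,0,0]},
    {"xyz":[0.001,0,-0.0011],"rotation":[0,0,0]},
    {"xyz":[0.001,0,-0.0011],"rotation":[0,0,0]},
    {"xyz":[0.001,0,-0.0011],"rotation":[0,0,0]},
    {"xyz":[0.001,0,-0.0011],"rotation":[0,0,0]},
    {"xyz":[0.001,0,-0.0011],"rotation":[0,0,0]},
    {"xyz":[0,0,0],"rotation":[0,0,0]}
  ]
}}

```text
time_s: 15.67
tool_pos: [605.5, 119.6, 221.1]
orientation: [0.044, 0.339, -0.124, 0.931]
ft_force: [-0.9, -0.2, -4.3]
opening: 10.3
```

```bash
python3 look.py 13; python3 - <<'E'
from h import *
t=read_camera("top");crop(t,150,140,290,290,4,"pics/t13.png")
E
```

```text
15.6667 bm [-1.000e+00 -2.000e-01  2.402e+02] F [-0.9 -0.2 -4.3] M [ 0.26  1.53 -0.  ] 10.331525938573922 [ 0.001 -0.     0.003]
tip,hinge, bm [[411.0, 550.0], [875.0, 562.0], [329.0, 440.0]]
[[252.0, 340.0], [304.0, 417.0], [338.0, 442.0], [299.0, 382.0]]
```

View pics/w13.png

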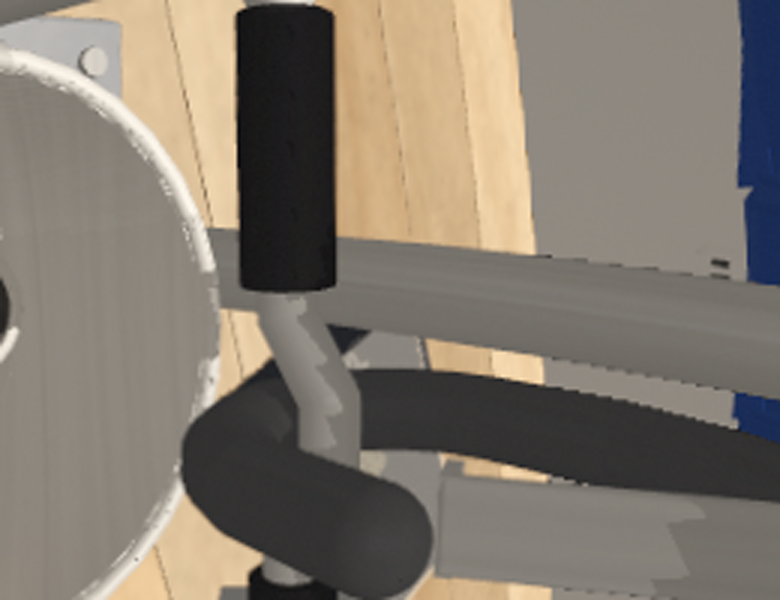

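View pics/t13.png

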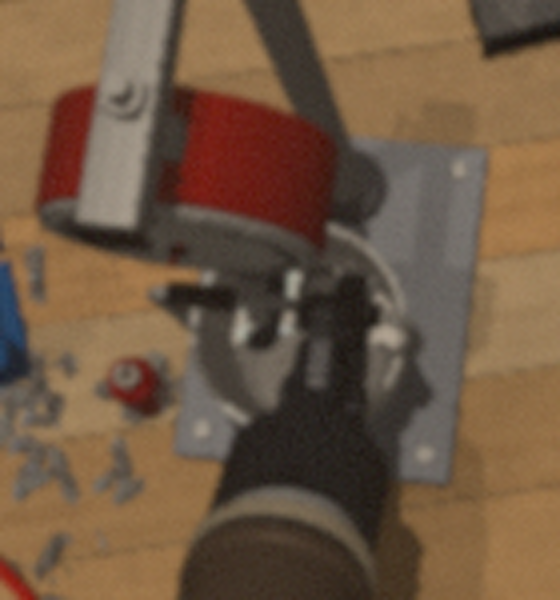

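Call:
{"op": "play_rows", "data": {
  "steps": [
    {"xyz":[0.0007,0,-0.0008],"rotation":[0,0,0]},
    {"xyz":[0.0007,0,-0.0008],"rotation":[0,0,0]},
    {"xyz":[0.0007,0,-0.0008],"rotation":[0,0,0]},
    {"xyz":[0.0007,0,-0.0008],"rotation":[0,0,0]},
    {"xyz":[0.0007,0,-0.0008],"rotation":[0,0,0]},
    {"xyz":[0.0007,0,-0.0008],"rotation":[0,0,0]},
    {"xyz":[0.0007,0,-0.0008],"rotation":[0,0,0]},
    {"xyz":[0.0007,0,-0.0008],"rotation":[0,0,0]},
    {"xyz":[0,0,0],"rotation":[0,0,0]},
    {"xyz":[0,0,0],"rotation":[0,0,0]}
  ]
}}

```text
time_s: 16.65
tool_pos: [605.9, 119.8, 213.1]
orientation: [0.044, 0.339, -0.124, 0.932]
ft_force: [-0.5, -0.3, -1.7]
opening: 10.1
```

```bash
python3 look.py 14
```

```text
16.65 bm [ -0.7   0.  232.2] F [-0.5 -0.3 -1.7] M [ 0.26  1.02 -0.  ] 10.065496708931219 [0.    0.001 0.003]
tip,hinge, bm [[482.0, 575.0], [947.0, 582.0], [329.0, 440.0]]
[[252.0, 340.0], [304.0, 417.0], [340.0, 457.0], [301.0, 397.0]]
```

View pics/w14.png

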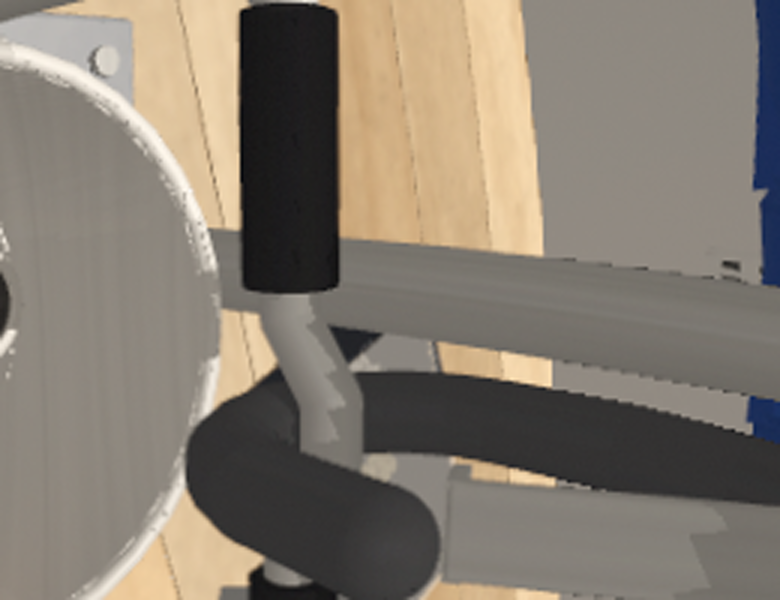

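Call:
{"op": "play_rows", "data": {
  "steps": [
    {"xyz":[0.0006,0,-0.0008],"rotation":[0,0,0]},
    {"xyz":[0.0006,0,-0.0008],"rotation":[0,0,0]},
    {"xyz":[0.0006,0,-0.0008],"rotation":[0,0,0]},
    {"xyz":[0.0006,0,-0.0008],"rotation":[0,0,0]},
    {"xyz":[0,0,0],"rotation":[0,0,0]},
    {"xyz":[0,0,0],"rotation":[0,0,0]},
    {"xyz":[0,0,0],"rotation":[0,0,0]}
  ]
}}

```text
time_s: 17.33
tool_pos: [605.8, 119.8, 209.2]
orientation: [0.044, 0.339, -0.124, 0.932]
ft_force: [1.6, -0.9, 1.2]
opening: 10.4
```

```bash
python3 look.py 15
```

```text
17.3333 bm [ -0.9   0.  228.3] F [ 1.6 -0.9  1.2] M [0.28 0.53 0.08] 10.404311801901406 [0.    0.001 0.003]
tip,hinge, bm [[522.0, 585.0], [983.0, 590.0], [329.0, 440.0]]
[[252.0, 340.0], [304.0, 417.0], [340.0, 464.0], [301.0, 404.0]]
```

View pics/w15.png

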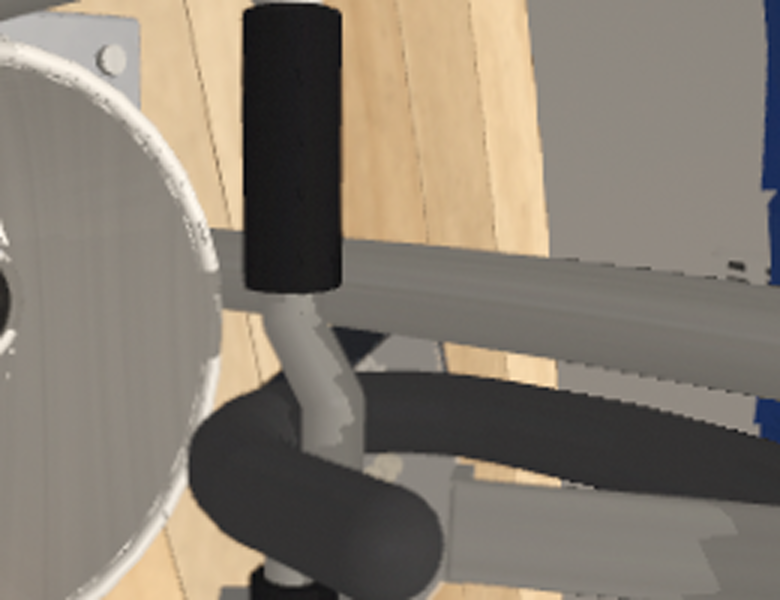

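View pics/s15.png

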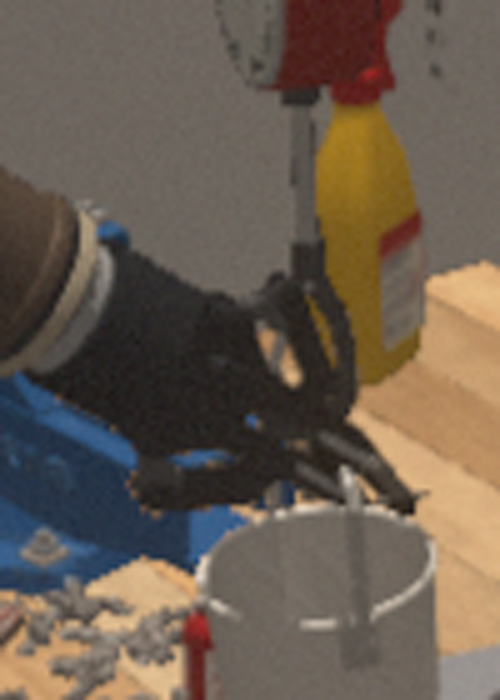

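Call:
{"op": "play_rows", "data": {
  "steps": [
    {"xyz":[0,0,0],"rotation":[0,0,0]},
    {"xyz":[0,0,0],"rotation":[0,0,0]},
    {"xyz":[0,0,0],"rotation":[0,0,0]},
    {"xyz":[0,0,0],"rotation":[0,0,0]},
    {"xyz":[0,0,0],"rotation":[0,0,0]},
    {"xyz":[0,0,0],"rotation":[0,0,0]}
  ],
  "grip": 0.4,
  "grip_force": 20
}}

```text
time_s: 17.93
tool_pos: [605.5, 119.7, 208.9]
orientation: [0.044, 0.339, -0.124, 0.932]
ft_force: [-0.3, 1.2, -0.5]
opening: 34.0
```

```bash
python3 look.py 16
```

```text
17.9333 bm [-1.000e+00 -2.000e-01  2.281e+02] F [-0.3  1.2 -0.5] M [0.19 0.74 0.03] 34.04448183323773 [0.001 0.    0.003]
tip,hinge, bm [[525.0, 584.0], [986.0, 589.0], [329.0, 440.0]]
[[252.0, 340.0], [304.0, 417.0], [340.0, 465.0], [300.0, 405.0]]
```

View pics/w16.png

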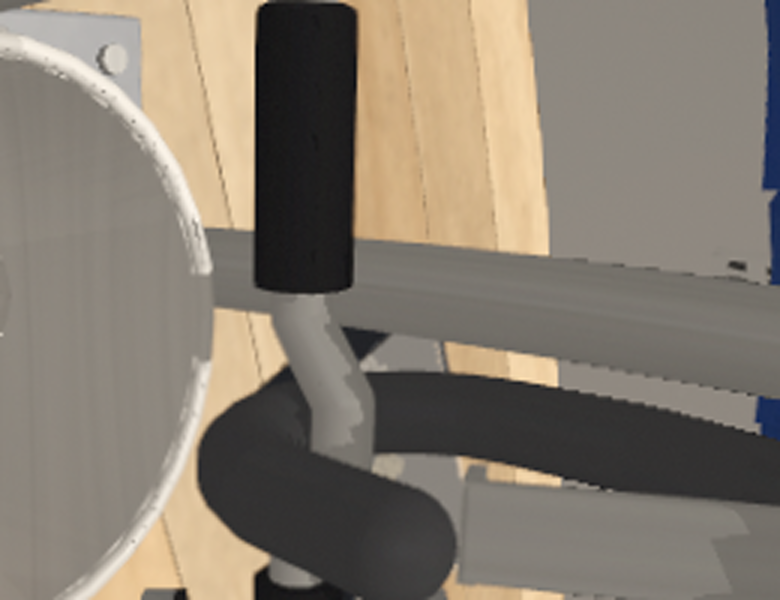

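View pics/s16.png

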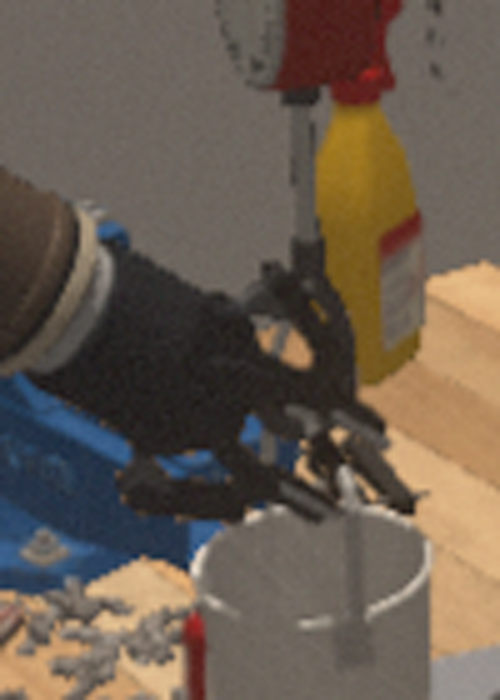

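Call:
{"op": "play_rows", "data": {
  "steps": [
    {"xyz":[-0.003,0,0],"rotation":[0,0,0]},
    {"xyz":[-0.006,0,0],"rotation":[0,0,0]},
    {"xyz":[-0.008,0,0],"rotation":[0,0,0]},
    {"xyz":[-0.01,0,0],"rotation":[0,0,0]},
    {"xyz":[-0.012,0,0],"rotation":[0,0,0]},
    {"xyz":[-0.012,0,0],"rotation":[0,0,0]},
    {"xyz":[-0.012,0,0],"rotation":[0,0,0]},
    {"xyz":[-0.012,0,0],"rotation":[0,0,0]},
    {"xyz":[-0.012,0,0],"rotation":[0,0,0]},
    {"xyz":[-0.006,0,0],"rotation":[0,0,0]},
    {"xyz":[0,0,0],"rotation":[0,0,0]},
    {"xyz":[0,0,0],"rotation":[0,0,0]}
  ]
}}

```text
time_s: 19.03
tool_pos: [536.8, 138.7, 269.0]
orientation: [0.044, 0.339, -0.124, 0.932]
ft_force: [0.6, 0.9, 0.4]
opening: 34.3
```

```bash
python3 log.py; python3 - <<'E'
from plan import *
c=read_camera("wrist");cv2.imwrite("pics/w17.png",c["image"][:,:,::-1])
s=read_camera("scene");crop(s,190,40,330,260,3,"pics/s17.png")if 0 else crop(s,180,80,330,270,4,"pics/s17.png")
t=read_camera("top");crop(t,150,130,410,290,3,"pics/t17.png")
E
```

```text
19.0333 [-0.868  0.047  0.087  2.32   1.309  0.753 -2.057] [536.8 138.7 269. ] [[0.74, 0.26, 0.62], [-0.2, 0.966, -0.166], [-0.642, -0.002, 0.766]]
```

View pics/w17.png

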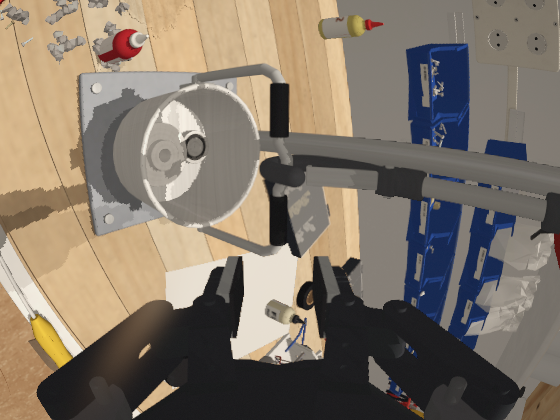

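View pics/s17.png

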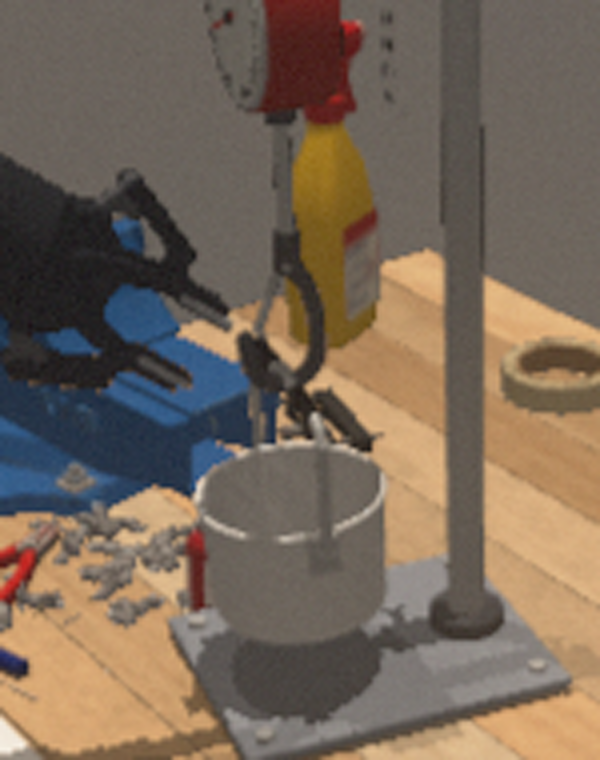

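View pics/t17.png

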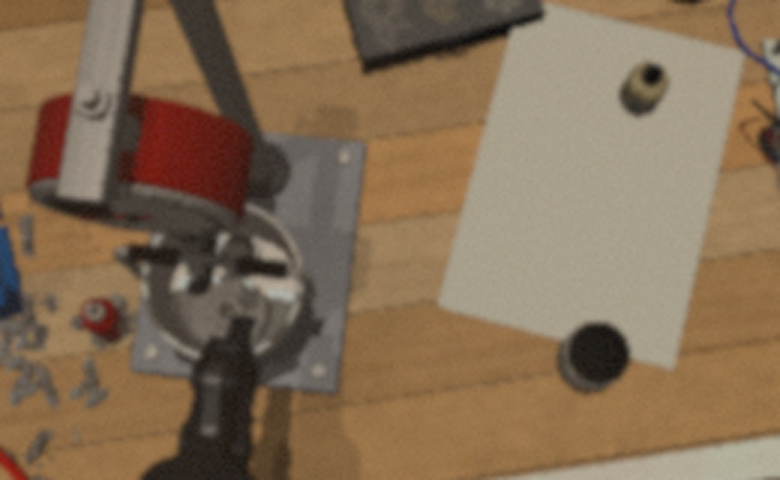

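Call:
{"op": "play_rows", "data": {
  "steps": [
    {"xyz":[-0.008,0,0],"rotation":[0,0,0]},
    {"xyz":[-0.012,0,0],"rotation":[0,0,0]},
    {"xyz":[-0.012,0,0],"rotation":[0,0,0]},
    {"xyz":[-0.008,0,0],"rotation":[0,0,0]},
    {"xyz":[0,0,0],"rotation":[0,0,0]},
    {"xyz":[0,0,0],"rotation":[0,0,0]},
    {"xyz":[0,0,0],"rotation":[0,0,0]},
    {"xyz":[0,0,0],"rotation":[0,0,0]},
    {"xyz":[0,0,0],"rotation":[0,0,0]},
    {"xyz":[0,0,0],"rotation":[0,0,0]},
    {"xyz":[0,0,0],"rotation":[0,0,0]},
    {"xyz":[0,0,0],"rotation":[0,0,0]},
    {"xyz":[0,0,0],"rotation":[0,0,0]},
    {"xyz":[0,0,0],"rotation":[0,0,0]},
    {"xyz":[0,0,0],"rotation":[0,0,0]},
    {"xyz":[0,0,0],"rotation":[0,0,0]},
    {"xyz":[0,0,0],"rotation":[0,0,0]},
    {"xyz":[0,0,0],"rotation":[0,0,0]},
    {"xyz":[0,0,0],"rotation":[0,0,0]},
    {"xyz":[0,0,0],"rotation":[0,0,0]}
  ]
}}

```text
time_s: 20.85
tool_pos: [507.3, 146.5, 294.5]
orientation: [0.044, 0.339, -0.124, 0.932]
ft_force: [0.4, -0.2, 0.5]
opening: 33.8
```

```bash
python3 - <<'E'
from plan import *
import time
c=read_camera("wrist");cv2.imwrite("pics/w18.png",cv2.resize(c["image"][50:270,90:400,::-1],None,fx=2.5,fy=2.5,interpolation=cv2.INTER_CUBIC))
fr=[read_camera("wrist")["image"].astype(float) for _ in range(12)]
print([np.abs(a[50:270,90:300]-fr[0][50:270,90:300]).mean().round(2) for a in fr])
s=read_camera("scene");crop(s,215,90,275,250,4,"pics/s18.png")
print(sense()["time_s"], sense()["ft_force"])
E
```

```text
[np.float64(0.0), np.float64(0.36), np.float64(0.38), np.float64(0.39), np.float64(0.39), np.float64(0.4), np.float64(0.4), np.float64(0.4), np.float64(0.42), np.float64(0.4), np.float64(0.41), np.float64(0.4)]
21.55 [-1.09626839  1.18447586 -0.13553405]
```

View pics/w18.png

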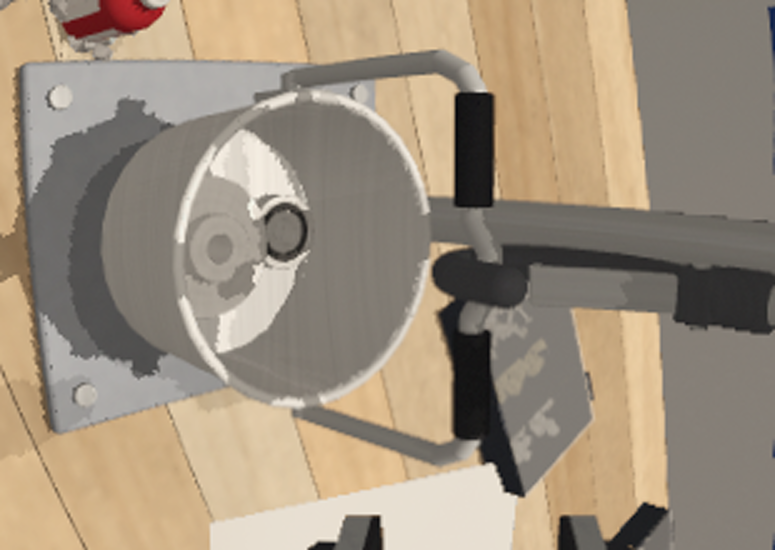

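View pics/s18.png

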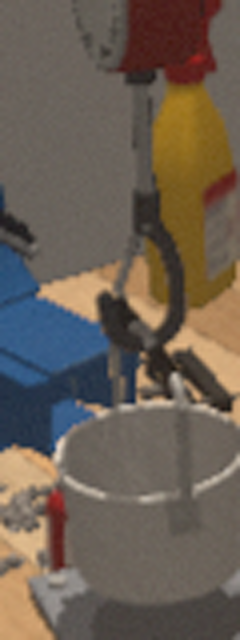

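```bash
python3 - <<'E'
from plan import *
c=read_camera("wrist")
for dy in (-6,0,6):
    print(dy,((wproj(c,[S(0,1.6+dy+20,221),S(0,1.6+dy-20,221),S(-24,1.6,258)])-[90,50])*2.5).round(0).tolist())
s=read_camera("scene")
import cv2
print(proj(s,[S(-24,0,268),S(-24,0,258)]))
E
```

```text
-6 [[468.0, 221.0], [468.0, 344.0], [516.0, 287.0]]
0 [[468.0, 202.0], [468.0, 326.0], [516.0, 287.0]]
6 [[468.0, 183.0], [468.0, 308.0], [516.0, 287.0]]
[[240.3612985  157.93478777]
 [240.61880718 161.73000434]]
```

```bash
python3 - <<'E'
from station import *
print(job_done(), sense()["time_s"])
E
```

```text
the job is handed in; nothing more can be done
the job is handed in; nothing more can be done
```

The pail is hanging in the scale hook by the middle of its bail, and I handed the job in at about 21.6 s of the 64 s allowed. No verdict came back.

**What I did:** I gripped the right bail sleeve and lifted the pail about 60 mm clear. I turned the bail upright while carrying it to the front of the scale, then pushed it over the hook tip and past the latch. I lowered it at about 10 mm/s once it neared the hook, until the tool carried almost no weight. Then I opened the gripper and backed off.

**Last checks:**
- **Bail and latch:** the wrist picture shows the hump in the bowl, about 1.5 mm off centre along the bar. The latch tongue rests against the hook tip, so it looks shut.
- **Load:** the hook is down by roughly 9 mm, estimated from the pictures.
- **Pail:** it hangs close to level, judged by eye. Twelve frames over 0.6 s showed no motion beyond noise.
- **Parts and bystanders:** the pulley and bearing are in the pail. In the pictures the bottles and jar stand where they were.
- **Robot:** it is clear of everything, with forces near zero.

**Disagreements:** the cameras differed by 2–3 mm on the hook's position, and the wrist force readings wandered by about 1 N. The force rose a little faster than the stated spring rate as I lowered. I could not read the latch or hook joints directly.

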